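Refit the control card of a display fridge

ROBOT

A 7-joint arm with a two-finger parallel gripper is mounted at the origin on the work surface. World frame = base frame: x ahead of the robot, y to its left, z up, the work surface at z = 0. Lengths are in m, angles in rad, forces in N, time in s.
With the tool pointing down it reaches from about 0.4 to 0.85 m from the base axis. Payload 10.4 kg.
Tool frame: the origin (TCP) lies at the centre of the arm's flange, where the gripper is bolted on; the fingertips stand 173 mm ahead of it and the grasp point (between the pads) lies 155 mm ahead of it; z points along the fingers, y is the line along which they close (so a half turn about z gives the same grasp; the last joint's range is limited). The gripper opens to 85 mm and grips with 20 to 120 N. Pads are 22 mm wide; open, the fingers measure 114 mm over their backs; the gripper's body (76 mm by 85 mm) begins 54 mm behind the grasp point. The pads swing forward as they close: fully open they stand 13 mm farther back than shut.
Start: joints at [1.224, 0.332, -0.065, 1.46, 0.022, 1.35, -0.088], TCP at [0.199, -0.593, 0.405] pointing down, gripper open.
Joint ranges: [-2.6, 2.6], [-0.5, 2.12], [-1.47, 1.34], [0.16, 2.42], [-1.27, 4.41], [0.06, 2.06], [-2.6, 2.6]. Speed limits (rad/s): [2.22, 2.22, 2.79, 2.79, 3.14, 3.14, 3.14].

INTERFACE

Orientations are given as a unit quaternion [x, y, z, w].
In Python, from workcell import manip, viewer, finder gives the robot as it stands.
- The arm moves only by the tool arm_command, never from a script. Its argument "plan" is a list of rows, each an object with "dp": the shift along the tool's x, y, z in mm, a list of three; "spin": the turn about the tool's z in rad. A call has 1 to 5 rows; each row shifts and turns the commanded pose from where the row before left it, along the tool's axes as they then stand; what a row does not reach is not made up. A row lasts 1/10 s, in which the tool goes at most 50 mm and 8.59 degrees, less where a joint would pass 70% of its speed; a pose out of reach is approached as far as the arm can. A call is refused whole if a number of a shift passes 50 or a number of a turn 0.15, either way. A call with a gripper value outside its range is refused whole. "grip" is the closure, from -1 (fully open) to 1 (shut), set as the call begins (left out, the last holds). The fingers move at their own pace and stop on an object; "newtons" is the grip in N (left out, the last holds). Time passes only in rows, so rows that do not move let the fingers close. It gives the time, the measured TCP pose, the force, the opening and the grip force at its end, in the units of the state.
- manip.get_obs(): the state, without advancing time (a new reading comes with each control period).
- viewer.camera(name): name is "side" or "top" or "wrist"; returns the picture (400x640x3 uint8, blue, green, red); there is no depth.
- viewer.camera_params(name): a dict with "vertical_fov" (degrees; the focal length in pixels is half the picture's height over the tangent of half this angle, whatever the lens; pixels are square), "cx", "cy" (the principal point, pixels), "R" (3x3) and "t" (3): a world point X has camera coordinates R X + t; the wrist camera has in their place "T_tool_cam" (4x4, takes a point from camera to tool coordinates, whose origin is the TCP and whose axes are the flange's). Camera axes: x right, y down, z forward; pixel columns grow to the right and rows downward; lengths in m; the calibration is good to about 2 mm. A picture is of the moment at which its call begins: read the wrist's pose just before it. camera_params takes no time and is no camera call.
- manip.hand_in(): hands the job in; it is judged then, once.
Trained networks look in the newest picture that a camera, given by its name, has taken for a name from the list of things; names that differ only in an ending like _2 or _b are one class to them, and where a whole thing is asked for, a point or a joint stands for the part that bears it (a point fixed in the world has none). Each returns a list of dicts, best first, with "score" (0 to 1); they miss things now and then, are a little off and sometimes report something else, mostly with a low value. They report only what shows in the picture. A call takes as long as a camera call.
- finder.find_in(camera, thing): "position" ([x, y, z] in m, in world coordinates, good to about 4 mm: the middle of the surface that is visible of it).
The state is a dict: "clock": time; "joint_pos": joint angles; "joint_velocities": joint speeds; "tau": joint torques, N m; "position": TCP position; "ee_rot": TCP orientation; "ft_force": force on the tool from outside, world axes, zero at the start; "torque": the same for the moment, N m; "grip_width": opening from 0.0 (shut) to 1.0 (fully open); "grasp_force": force on a finger pad.
Only numpy, scipy, OpenCV 4.12 (cv2) and the standard library are available. Lean on these libraries where they do the work, as an engineer would, in place of code of your own. Each camera call takes 0.05 s, during which the arm holds its last target. There are 200 camera calls.

TASK

Take the control card out of its stand and slide it upright down the two card guides of the opened fridge controller, gently, until it rests on the contacts. Do not force it home by hand: push both ejector levers fully in, without pinching or straining them, so that they swing over and press the card home into its contacts, then let go. Leave the cup, the bottle and the screwdriver alone.

Things in the scene. Friction and masses are not known exactly. Their poses are not given: they have to be found in the camera images.
- card: Green circuit card standing upright in the stand, about 0.2 kg: plate 5 mm thick (own x), 110 mm wide (y), 90 mm high, and on the middle of its top edge a grey grip block 14 (x) x 44 (y) x 30 mm high. Origin: middle of the plate's lower edge, z up: plate top at z = 90, grip block z = 90 to 120 mm. It may go in either way round.
- stand: Fixed grey stand, base 80 x 150 x 12 mm, with two slotted end posts up to z = 62 mm that hold the card (card plane = the stand's y-z plane, card foot at z = 12 mm). Origin: centre of its underside. Lift the card straight up over 55 mm to free it.
- housing: Fixed opened controller: grey base plate 130 (x) x 190 (y) x 10 mm with a 40 mm high lip on its +x edge. Origin: centre of its underside, z up. In its middle, square to it, stands the card-guide unit, card plane = y-z plane. The unit is loosely bolted: it really stands up to 2.5 mm off in x and in y (not reported, to be felt), with all its guides, contacts and levers.
- seat (a point): Where the card's origin is when home (z = 28 mm), for a unit with no offset; axes as the housing. The card first lands on the contacts 6 mm higher. Guide grooves face each other in y: 8 mm wide in x, bottoms 115 mm apart (2.5 mm play each end of the card), z = 40 to 100 mm; lead-in flares above them up to z = 116 mm gather a card at most about 4 mm off.
- pin_l (a point): Pin (along x) of the +y ejector lever, for a unit with no offset; at y = 70, z = 121 mm of the housing. The steel lever has a 9 mm thick arm, 66 mm from the pin to the centre of its end crossbar (12 mm thick, 30 mm long in x), and a 21 mm nose that swings over the card's top corner.
- pin_r (a point): The same for the mirrored lever on the -y side, at y = -70, z = 121 mm of the housing.
- lever_l (a joint): +y lever (rad). 0 = open: arm leans outward (+y), 35.5 deg above level. Grows as the arm is pushed up and inward; hard stop at 1.30 = fully in, arm 20 deg inward past upright. Takes about 1.5 N at the crossbar and stays where left; from about 1.0 its nose meets a card resting on the contacts and presses it home, rising from about 4 N to 10 N at the crossbar just before the stop.
- lever_r (a joint): -y lever, the mirror image: 0 = open (arm leans to -y, 35.5 deg above level), 1.30 = fully in (hard stop). Same forces. Push the levers, do not pinch them: over 30 N of finger force strains them. Open crossbars stand up to 175 mm above the counter: carry the card over them.
- contact_l (a joint): How far the +y contact block under the card is pressed down (m): 0 at the start, 0.005 to 0.006 when the card is home. It is stiff: it yields only above about 15 N and stays where pushed.
- contact_r (a joint): The same for the -y contact block.
- cup: Bystander: small clear plastic tasting cup, 56 mm wide, 45 mm high. Origin: centre of its underside.
- milk: Bystander: closed white milk bottle, 68 mm wide, 170 mm high. Origin: centre of its underside.
- driver: Bystander: screwdriver lying on the counter beyond the work.

How it is judged:
By the outcome, as a careful person would: the job done as asked, in the order asked, and still so for the second after the job is handed in, with the robot touching nothing.
It also fails if it takes over 67 s, if anything falls off the work surface, if the arm or the gripper's body presses on something with over 40 N, if the wrist force passes 120 N, or if a joint passes its speed limit or range.

## Working session

There is one attempt and no reset: what is moved stays moved. The work goes in short steps, Python scripts to look and compute and a tool call to move; the robot and the scene stay as the last step left them, time stands still between calls to the robot, and variables do not carry over. Pictures are saved under pics/ and viewed, at most 10 in all, crops included, and the job is handed in when it is done.

Besides the shell and the picture viewer there is one more tool, called after ">>>" by a JSON object that holds its "name" and its "arguments", one argument or row to a line. arm_command: Moves the arm, as the interface text tells. Its arguments: {"type":"object","properties":{"plan":{"type":"array","items":{"type":"object","properties":{"dp":{"type":"array","items":{"type":"number"}},"spin":{"type":"number"}}}},"grip":{"type":"number"},"newtons":{"type":"number"}},"required":["plan"]}

```bash
mkdir -p pics; ls; python3 - <<'E'
from workcell import manip, viewer, finder
import cv2,numpy as np
o=manip.get_obs();print({k:np.round(v,3).tolist() for k,v in o.items()})
for c in("side","top"):
    cv2.imwrite(f"pics/{c}0.png",viewer.camera(c))
    p=viewer.camera_params(c);print(c,p)
    for t in("card","stand","housing","lever_l","lever_r","cup","milk","driver"):
        print(c,t,[(np.round(d["position"],3).tolist(),round(d["score"],2)) for d in finder.find_in(c,t)[:2]])
print(viewer.camera_params("wrist"))
E
```

```text
pics
{'clock': 0.0, 'joint_pos': [1.224, 0.333, -0.065, 1.461, 0.022, 1.35, -0.088], 'joint_velocities': [-0.0, -0.002, 0.0, -0.0, -0.0, 0.0, -0.002], 'tau': [0.0, -62.544, 0.049, -39.161, 0.016, 0.01, 0.0], 'position': [0.199, -0.592, 0.404], 'ee_rot': [0.987, 0.161, -0.0, -0.001], 'ft_force': [0.539, -0.946, 0.032], 'torque': [0.013, 0.017, -0.01], 'grasp_force': 0.0, 'grip_width': 0.998}
side {'vertical_fov': 51.819524702058516, 'cx': 319.3608481436688, 'cy': 200.95269020672134, 'R': array([[-9.82474338e-01, -1.86397224e-01, -4.99882280e-04],
       [-1.41257888e-01,  7.46295447e-01, -6.50453162e-01],
       [ 1.21615724e-01, -6.38982927e-01, -7.59546203e-01]]), 't': array([0.54974314, 0.21664506, 0.8926558 ])}
side card [([0.577, 0.208, 0.107], 0.59)]
side stand [([0.573, 0.21, 0.013], 0.81)]
side housing [([0.583, -0.14, 0.01], 0.96)]
side lever_l [([0.587, -0.264, 0.149], 0.67)]
side lever_r [([0.587, -0.264, 0.149], 0.67)]
side cup [([0.381, -0.003, 0.027], 0.58)]
side milk [([0.487, -0.417, 0.094], 0.85), ([0.588, -0.142, 0.011], 0.22)]
side driver [([0.788, -0.03, 0.023], 0.
[... 515 characters left out ...]
5, -0.267, 0.154], 0.46)]
top lever_r [([0.561, -0.061, 0.152], 0.64), ([0.585, -0.267, 0.154], 0.46)]
top cup [([0.382, 0.01, 0.006], 0.86)]
top milk [([0.485, -0.424, 0.121], 0.81)]
top driver [([0.787, -0.037, 0.02], 0.97), ([0.566, -0.159, 0.007], 0.72)]
{'vertical_fov': 71.62654335944288, 'cx': 319.3783146781218, 'cy': 200.6052707107372, 'T_tool_cam': array([[ 1.27654641e-04, -9.56201835e-01, -2.92708104e-01,
         7.50432935e-02],
       [ 9.99999058e-01,  5.21991969e-04, -1.26909762e-03,
         3.95755583e-04],
       [ 1.36630475e-03, -2.92707667e-01,  9.56201001e-01,
         3.13363061e-02],
       [ 0.00000000e+00,  0.00000000e+00,  0.00000000e+00,
         1.00000000e+00]])}
```

View pics/top0.png

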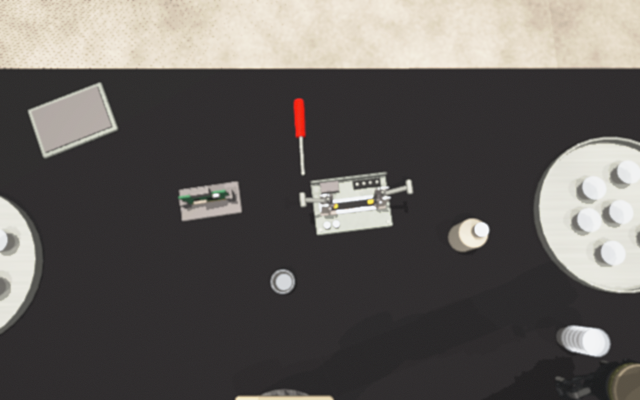

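View pics/side0.png

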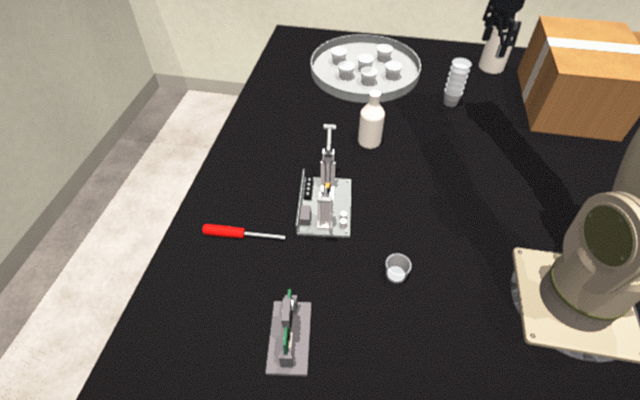

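The pictures show the stand at about (210,200) in the top view, with the card in it. The housing is at about (352,203), both levers are open, and both units are yawed a few degrees. I'll write a planning helper first, then take a wrist view over the housing.

```bash
cat > h.py <<'E'
from workcell import manip, viewer, finder
import numpy as np, cv2
from scipy.spatial.transform import Rotation as Ro
def pose():
    o=manip.get_obs(); R=Ro.from_quat(o["ee_rot"]).as_matrix(); return np.array(o["position"]),R,np.arctan2(R[1,0],R[0,0]),o
def plan(p1,yaw1,n,p0=None,yaw0=None):
    """print n rows from the measured (or given) pose to p1, yaw1 (tool down)"""
    p,R,y,_=pose()
    p=p if p0 is None else np.array(p0); y=y if yaw0 is None else yaw0
    d=(np.array(p1)-p)/n; s=(y-yaw1)/n   # spin about down axis
    for k in range(n):
        a=y-s*k; X=np.array([np.cos(a),np.sin(a),0]);Y=np.array([np.sin(a),-np.cos(a),0])
        print([round(float(v),1) for v in (1e3*d@X,1e3*d@Y,-1e3*d[2])],round(float(s),3))
def st():
    p,R,y,o=pose(); print("t",round(o["clock"],2),"p",np.round(p*1e3,1),"yaw",round(y,4),"tilt",np.round(R[2],4),"F",np.round(o["ft_force"],1),"M",np.round(o["torque"],2),"w",round(o["grip_width"],3),"gf",round(o["grasp_force"],1))
def cam(name):
    c=viewer.camera_params(name); f=200/np.tan(np.radians(c["vertical_fov"]/2))
    if name=="wrist":
        p,R,_,_=pose(); T=np.array(c["T_tool_cam"]); Rw=(R@T[:3,:3]).T; t=-Rw@(p+R@T[:3,3])
    else: Rw,t=np.array(c["R"]),np.array(c["t"])
    return f,c["cx"],c["cy"],Rw,t
def proj(cm,X):
    f,cx,cy,R,t=cm; q=np.atleast_2d(X)@R.T+t; return np.c_[f*q[:,0]/q[:,2]+cx,f*q[:,1]/q[:,2]+cy]
def unproj(cm,uv,z):
    f,cx,cy,R,t=cm; d=R.T@np.array([(uv[0]-cx)/f,(uv[1]-cy)/f,1]); c=-R.T@t; return c+d*(z-c[2])/d[2]
E
python3 -c "
from h import *
plan([.575,-.14,.46],1.64,14)"
```

```text
[35.8, -22.1, -3.9] -0.094
[37.7, -18.6, -3.9] -0.094
[39.3, -15.0, -3.9] -0.094
[40.5, -11.3, -3.9] -0.094
[41.4, -7.4, -3.9] -0.094
[41.9, -3.5, -3.9] -0.094
[42.0, 0.4, -3.9] -0.094
[41.8, 4.4, -3.9] -0.094
[41.2, 8.3, -3.9] -0.094
[40.2, 12.1, -3.9] -0.094
[38.9, 15.8, -3.9] -0.094
[37.3, 19.4, -3.9] -0.094
[35.3, 22.8, -3.9] -0.094
[33.0, 26.1, -3.9] -0.094
```

>>> {"name": "arm_command", "arguments": {
  "plan": [
    {"dp":[36,-22,-4],"spin":-0.094},
    {"dp":[38,-19,-4],"spin":-0.094},
    {"dp":[39,-15,-4],"spin":-0.094},
    {"dp":[40,-11,-4],"spin":-0.094},
    {"dp":[41,-7,-4],"spin":-0.094}
  ],
  "grip": -1
}}

```text
clock: 1.4
position: [0.334, -0.4302, 0.4252]
ee_rot: [0.922, 0.388, -0.0, 0.0]
ft_force: [-0.5, -0.1, 0.5]
grip_width: 1.004
grasp_force: 0.0
```

>>> {"name": "arm_command", "arguments": {
  "plan": [
    {"dp":[42,-4,-4],"spin":-0.094},
    {"dp":[42,0,-4],"spin":-0.094},
    {"dp":[42,4,-4],"spin":-0.094},
    {"dp":[41,8,-4],"spin":-0.094},
    {"dp":[40,12,-4],"spin":-0.094}
  ]
}}

```text
clock: 1.9
position: [0.4669, -0.2677, 0.4452]
ee_rot: [0.806, 0.592, -0.0, 0.0]
ft_force: [1.0, -0.8, -0.0]
grip_width: 0.999
grasp_force: 0.0
```

>>> {"name": "arm_command", "arguments": {
  "plan": [
    {"dp":[39,16,-4],"spin":-0.094},
    {"dp":[37,19,-4],"spin":-0.094},
    {"dp":[35,23,-4],"spin":-0.094},
    {"dp":[33,26,-4],"spin":-0.094},
    {"dp":[0,0,0],"spin":0}
  ]
}}

```text
clock: 2.4
position: [0.5757, -0.1344, 0.4611]
ee_rot: [0.678, 0.735, 0.002, -0.0]
ft_force: [0.3, 0.4, -0.3]
grip_width: 1.0
grasp_force: 0.0
```

```bash
python3 -c "
from h import *
st(); c=cam('wrist'); im=viewer.camera('wrist'); cv2.imwrite('pics/w1.png',im); np.save('c1.npy',np.array([c],dtype=object),allow_pickle=True)
cv2.imwrite('pics/w1b.png',cv2.resize(im,(800,500),interpolation=cv2.INTER_CUBIC))
print(proj(c,[[.575,-.16,0],[.575,-.06,.15],[.575,-.26,.15]]))"
```

```text
t 2.4 p [ 575.7 -134.4  461.1] yaw 1.6513 tilt [ 0.0029  0.002  -1.    ] F [ 0.3  0.4 -0.3] M [-0.06  0.05  0.  ] w 1.0 gf 0.0
[[316.8437862  182.69447779]
 [323.81850147 117.29641991]
 [309.31899726 294.4627357 ]]
```

View pics/w1b.png

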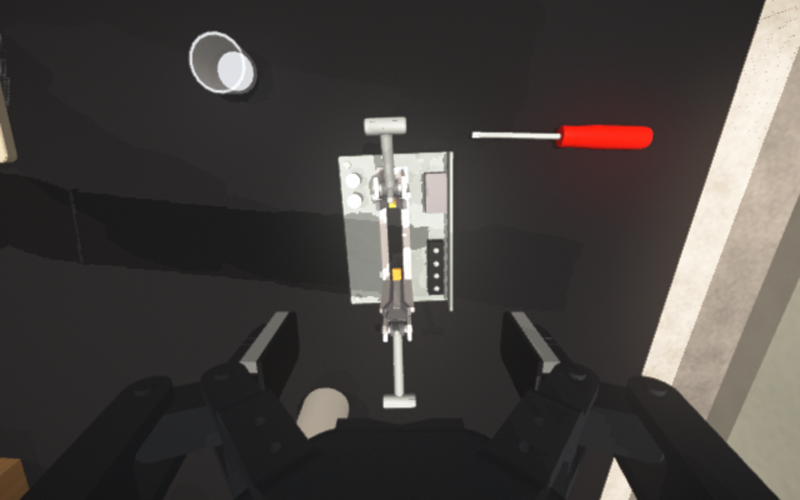

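```bash
python3 - <<'E'
from h import *
im=cv2.imread('pics/w1.png'); g=im.max(2).astype(int)
for r0,r1,c0,c1 in((90,114,284,334),(306,332,296,346)):
    for r in range(r0,r1):
        m=np.where(g[r,c0:c1]>110)[0]
        print(r,(m.min()+c0,m.max()+c0,len(m)) if len(m) else None,end='; ')
    print()
# base plate rows: left and right edges
for r in range(115,250,9):
    m=np.where(g[r,250:400]>85)[0]+250; print(r,m.min(),m.max(),end='; ')
cv2.imwrite('pics/w1c.png',cv2.resize(im[85:335,255:385],None,fx=4.0*.6,fy=4*.6,interpolation=cv2.INTER_CUBIC))
E
```

```text
90 None; 91 None; 92 None; 93 (np.int64(317), np.int64(322), 6); 94 (np.int64(294), np.int64(324), 31); 95 (np.int64(292), np.int64(324), 33); 96 (np.int64(291), np.int64(324), 34); 97 (np.int64(291), np.int64(324), 34); 98 (np.int64(291), np.int64(324), 34); 99 (np.int64(291), np.int64(324), 34); 100 (np.int64(291), np.int64(324), 34); 101 (np.int64(291), np.int64(324), 34); 102 (np.int64(291), np.int64(324), 34); 103 (np.int64(291), np.int64(324), 34); 104 (np.int64(291), np.int64(324), 34); 105 (np.int64(292), np.int64(324), 33); 106 (np.int64(292), np.int64(323), 32); 107 (np.int64(293), np.int64(313), 21); 108 (np.int64(304), np.int64(313), 10); 109 (np.int64(304), np.int64(313), 10); 110 (np.int64(304), np.int64(313), 10); 111 (np.int64(305), np.int64(313), 9); 112 (np.int64(305), np.int64(313), 9); 113 (np.int64(305), np.int64(313), 9); 
306 (np.int64(315), np.int64(322), 8); 307 (np.int64(315), np.int64(322), 8); 308 (np.int64(315), np.int64(322), 8); 309 (np.int64(315), np.int64(322), 8); 310 (np.int64(316), np.int64(322), 7); 311 (np.int64(316), np.int64(322), 7); 312 (np.int64(316), np.int64(322), 7); 313 (np.int64(316), np.int64(322), 7); 314 (np.int64(316), np.int64(322), 7); 315 (np.int64(316), np.int64(322), 7); 316 (np.int64(309), np.int64(330), 19); 317 (np.int64(307), np.int64(331), 25); 318 (np.int64(307), np.int64(331), 25); 319 (np.int64(306), np.int64(332), 27); 320 (np.int64(306), np.int64(332), 27); 321 (np.int64(306), np.int64(332), 27); 322 (np.int64(306), np.int64(332), 27); 323 (np.int64(306), np.int64(332), 27); 324 (np.int64(306), np.int64(332), 27); 325 (np.int64(306), np.int64(331), 26); 326 (np.int64(307), np.int64(328), 22); 327 None; 328 None; 329 None; 330 None; 331 None; 
115 304 313; 124 272 362; 133 271 362; 142 271 362; 151 272 362; 160 273 362; 169 274 362; 178 275 362; 187 276 362; 196 277 362; 205 278 362; 214 279 362; 223 279 362; 232 280 362; 241 280 362;
```

View pics/w1c.png

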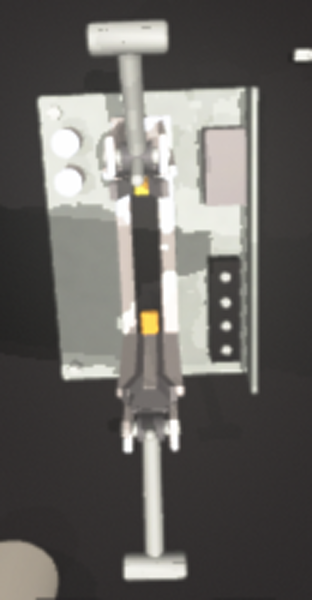

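The crop shows both crossbars (full-picture pixels about (307.7,100.3) and (319.0,321.3)), the groove between them, and the orange contacts.

```bash
python3 - <<'E'
from h import *
c=np.load('c1.npy',allow_pickle=True)[0]
a=unproj(c,(307.6,100.3),.159);b=unproj(c,(319,321.3),.159)
print(a,b,np.linalg.norm(a-b),(a+b)/2,np.arctan2(-(a-b)[0],(a-b)[1]))
# contacts / base plate corners (crop coords /2.4 + offset)
P={k:np.array(v)/2.4+[255,85] for k,v in dict(tl=(39,97),bl=(63,379),tr=(246,89),br=(247,373),liptop_t=(257,88),liptop_b=(257,391)).items()}
for k,v in P.items(): print(k,v,np.round(unproj(c,v,.04 if 'lip' in k else .01),4))
# top-camera crossbars
ct=cam('top')
for q in((302.5,200),(409,187)): print('top',unproj(ct,q,.159))
E
```

```text
[ 0.55868701 -0.04627711  0.159     ] [ 0.58876242 -0.28928102  0.159     ] 0.24485797967335232 [ 0.57372471 -0.16777906  0.159     ] 0.1231389467908723
tl [271.25       125.41666667] [ 0.5017 -0.0775  0.01  ]
bl [281.25       242.91666667] [ 0.524  -0.2644  0.01  ]
tr [357.5        122.08333333] [ 0.6269 -0.0626  0.01  ]
br [357.91666667 240.41666667] [ 0.6503 -0.2498  0.01  ]
liptop_t [362.08333333 121.66666667] [ 0.629  -0.0614  0.04  ]
liptop_b [362.08333333 247.91666667] [ 0.6525 -0.2483  0.04  ]
top [ 0.55717135 -0.0458183   0.159     ]
top [ 0.58686257 -0.28442423  0.159     ]
```

>>> {"name": "arm_command", "arguments": {
  "plan": [
    {"dp":[40,3,1]},
    {"dp":[43,3,0]},
    {"dp":[43,3,0]},
    {"dp":[43,3,0]},
    {"dp":[43,4,0]}
  ]
}}

```text
invalid input at $.plan[0]: expected keys dp, spin
```

>>> {"name": "arm_command", "arguments": {
  "plan": [
    {"dp":[43,4,0]},
    {"dp":[43,3,0]},
    {"dp":[40,3,0]},
    {"dp":[0,0,0]}
  ]
}}

```text
invalid input at $.plan[0]: expected keys dp, spin
```

```bash
python3 - <<'E'
from h import *
st(); c=cam('wrist'); im=viewer.camera('wrist'); cv2.imwrite('pics/w2.png',im); np.save('c2.npy',np.array([c],dtype=object),allow_pickle=True)
u,v=proj(c,[[.575,.19,.1]])[0].astype(int); u0=max(u-80,0);v0=max(v-90,0); print(u0,v0)
cv2.imwrite('pics/w2c.png',cv2.resize(im[v0:v0+150,u0:u0+160],None,fx=4,fy=4,interpolation=cv2.INTER_CUBIC))
E
```

```text
t 2.45 p [ 574.5 -137.3  460.8] yaw 1.6457 tilt [ 1.4e-03  7.0e-04 -1.0e+00] F [-0.1 -0.9 -0.1] M [-0.05  0.03 -0.  ] w 1.001 gf 0.0
267 0
```

View pics/w2c.png

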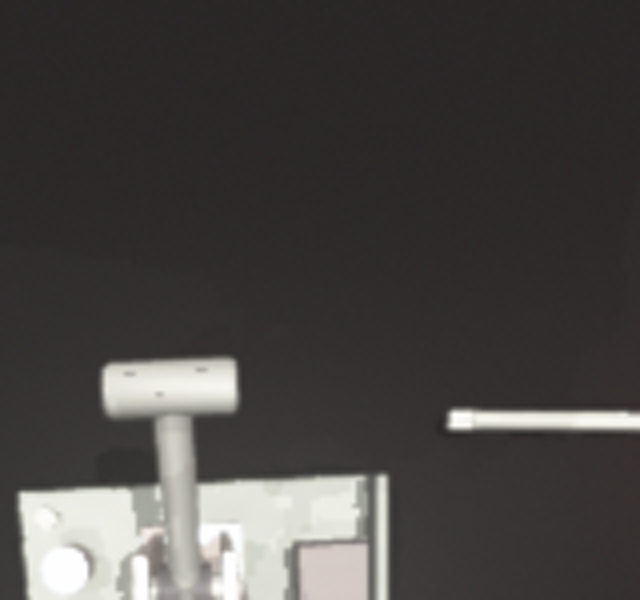

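The move was refused because `spin` is required in every row. The picture still helps, since it shows the settled arm over the housing. I'll re-measure the unit from it and move on.

```bash
python3 - <<'E'
from h import *
c=np.load('c2.npy',allow_pickle=True)[0]
g=cv2.imread('pics/w2.png').max(2).astype(int)
res=[]
for r0,r1,c0,c1 in((85,112,284,336),(300,332,296,346)):
    w=[(r,*(np.where(g[r,c0:c1]>110)[0][[0,-1]]+c0)) for r in range(r0,r1) if (g[r,c0:c1]>110).sum()>18]
    w=np.array(w); q=((np.median(w[:,1])+np.median(w[:,2]))/2,(w[0,0]+w[-1,0])/2); res.append(unproj(c,q,.159)); print(q,res[-1])
a,b=res; print(np.linalg.norm(a-b),(a+b)/2,np.arctan2(-(a-b)[0],(a-b)[1]))
E
```

```text
(np.float64(308.75), np.float64(96.5)) [ 0.55854766 -0.04620029  0.159     ]
(np.float64(321.5), np.float64(318.5)) [ 0.58900397 -0.28845317  0.159     ]
0.24415987741319428 [ 0.57377582 -0.16732673  0.159     ] 0.1250649810230407
```

>>> {"name": "arm_command", "arguments": {
  "plan": [
    {"dp":[40,3,0],"spin":0},
    {"dp":[43,3,0],"spin":0},
    {"dp":[43,3,0],"spin":0},
    {"dp":[43,3,0],"spin":0},
    {"dp":[43,4,0],"spin":0}
  ]
}}

```text
clock: 3.0
position: [0.5743, 0.0721, 0.4609]
ee_rot: [0.684, 0.73, -0.0, 0.001]
ft_force: [1.1, -0.5, -0.4]
grip_width: 1.001
grasp_force: 0.0
```

>>> {"name": "arm_command", "arguments": {
  "plan": [
    {"dp":[43,4,0],"spin":0},
    {"dp":[43,3,0],"spin":0},
    {"dp":[40,3,0],"spin":0},
    {"dp":[0,0,0],"spin":0},
    {"dp":[0,0,0],"spin":0}
  ]
}}

```text
clock: 3.5
position: [0.576, 0.1983, 0.4605]
ee_rot: [0.682, 0.731, -0.0, 0.0]
ft_force: [-0.4, -0.5, -0.4]
grip_width: 1.001
grasp_force: 0.0
```

```bash
python3 - <<'E'
from h import *
st(); c=cam('wrist'); im=viewer.camera('wrist'); cv2.imwrite('pics/w3.png',im); np.save('c3.npy',np.array([c],dtype=object),allow_pickle=True)
u,v=proj(c,[[.575,.19,.1]])[0].astype(int); u0=max(u-80,0);v0=max(v-75,0); print(u0,v0)
cv2.imwrite('pics/w3c.png',cv2.resize(im[v0:v0+150,u0:u0+160],None,fx=4,fy=4,interpolation=cv2.INTER_CUBIC))
E
```

```text
t 3.5 p [576.  198.3 460.5] yaw 1.6395 tilt [-8.e-04 -2.e-04 -1.e+00] F [-0.4 -0.5 -0.4] M [-0.11 -0.01 -0.01] w 1.001 gf 0.0
237 111
```

View pics/w3c.png

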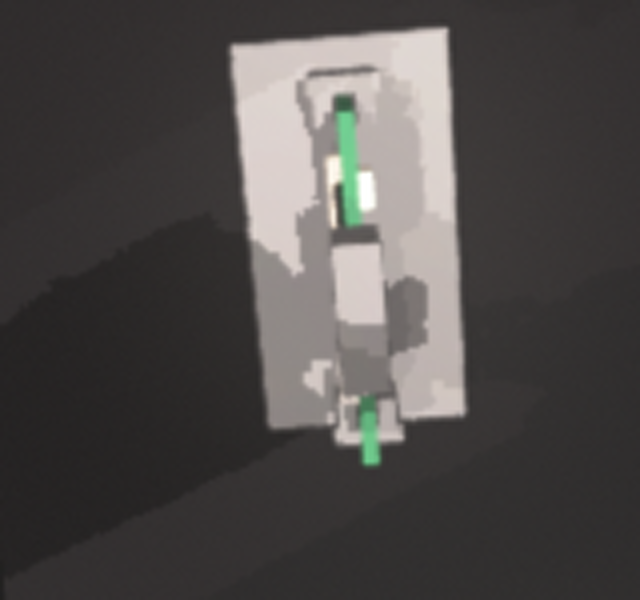

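```bash
python3 - <<'E'
from h import *
c=np.load('c3.npy',allow_pickle=True)[0]
U=lambda x,y,z: unproj(c,(x/4+237-.4,y/4+111-.4),z)
S=[U(231,45,.012),U(448,28,.012),U(466,414,.012),U(269,429,.012)]
print(np.round(S,4),'ctr',np.mean(S,0)); d=S[0]-S[3];e=S[1]-S[2]
print([np.arctan2(-q[0],q[1]) for q in(d,e)],np.linalg.norm(d),np.linalg.norm(e))
t,b=U(345,97,.102),U(371,464,.102); print(t,b,(t+b)/2,np.arctan2(-(t-b)[0],(t-b)[1]),np.linalg.norm(t-b))
B=[U(333,242,.132),U(383,242,.132),U(388,392,.132),U(339,395,.132)];print(np.round(B,4),np.mean(B,0))
E
```

```text
[[0.5356 0.2618 0.012 ]
 [0.6133 0.2731 0.012 ]
 [0.6352 0.1266 0.012 ]
 [0.5571 0.1148 0.012 ]] ctr [0.58528482 0.19406136 0.012     ]
[np.float64(0.14516337434093976), np.float64(0.14815896457542777)] 0.14858323899038364 0.14811359417131081
[0.57660621 0.25198914 0.102     ] [0.59307535 0.13922021 0.102     ] [0.58484078 0.19560468 0.102     ] 0.14501801012180293 0.11396518777500535
[[0.5757 0.2154 0.132 ]
 [0.5892 0.2163 0.132 ]
 [0.5941 0.1736 0.132 ]
 [0.5804 0.1718 0.132 ]] [0.5848413  0.19427409 0.132     ]
```

Measured: the card and stand are at (0.585, 0.195) with yaw 0.146, and the block top is at about crop (360,318). I'll go down and check alignment before closing.

>>> {"name": "arm_command", "arguments": {
  "plan": [
    {"dp":[-2,4,20],"spin":-0.04},
    {"dp":[-2,5,35],"spin":-0.037},
    {"dp":[0,0,45],"spin":0},
    {"dp":[0,0,40],"spin":0},
    {"dp":[0,0,10],"spin":0}
  ]
}}

```text
clock: 4.05
position: [0.5848, 0.1921, 0.3063]
ee_rot: [0.655, 0.756, -0.003, -0.001]
ft_force: [-0.7, -0.9, -0.1]
grip_width: 1.002
grasp_force: 0.0
```

```bash
python3 - <<'E'
from h import *
st(); c=cam('wrist'); im=viewer.camera('wrist'); cv2.imwrite('pics/w4.png',im); np.save('c4.npy',np.array([c],dtype=object),allow_pickle=True)
ca,sa=np.cos(.146),np.sin(.146)
for x,y,z in((-7,-22,120),(7,-22,120),(7,22,120),(-7,22,120),(0,-55,90),(0,55,90)):
    q=proj(c,[[.585+(ca*x-sa*y)/1e3,.195+(sa*x+ca*y)/1e3,.012+z/1e3]])[0]; cv2.circle(im,tuple(int(round(v)) for v in q),2,(0,0,255),-1)
cv2.imwrite('pics/w4c.png',cv2.resize(im[60:400,120:520],None,fx=1.75,fy=1.75))
E
```

```text
t 4.05 p [584.8 192.1 306.3] yaw 1.7131 tilt [-0.0025 -0.0063 -1.    ] F [-0.7 -0.9 -0.1] M [ 0.04  0.03 -0.  ] w 1.002 gf 0.0
```

View pics/w4c.png

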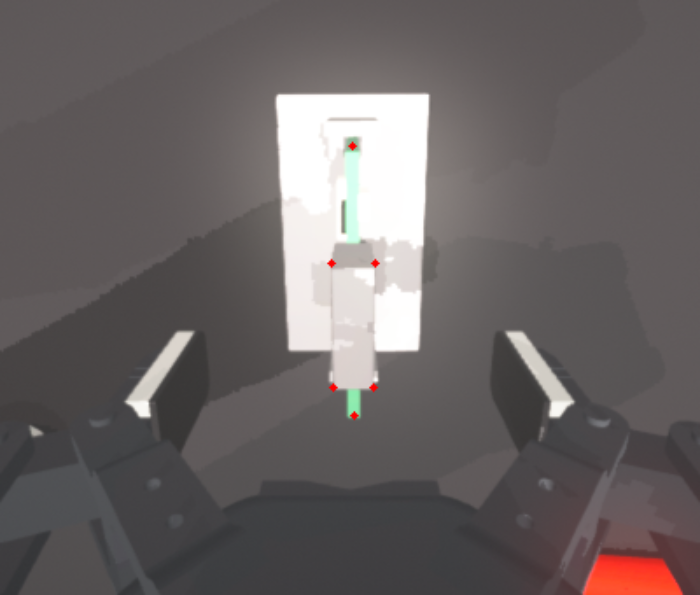

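Alignment looks good: the block spans (332–376, 268–388) midway between the fingers. I'll descend and grasp.

>>> {"name": "arm_command", "arguments": {
  "plan": [
    {"dp":[2,0,15],"spin":0},
    {"dp":[1,0,16],"spin":0},
    {"dp":[0,0,0],"spin":0}
  ]
}}

```text
clock: 4.4
position: [0.5845, 0.1982, 0.2783]
ee_rot: [0.654, 0.757, -0.001, -0.0]
ft_force: [-0.5, -0.5, 0.8]
grip_width: 0.999
grasp_force: 0.0
```

>>> {"name": "arm_command", "arguments": {
  "plan": [
    {"dp":[0,0,0],"spin":0},
    {"dp":[0,0,0],"spin":0},
    {"dp":[0,0,0],"spin":0},
    {"dp":[0,0,0],"spin":0},
    {"dp":[0,0,0],"spin":0}
  ],
  "grip": 1,
  "newtons": 40
}}

```text
clock: 4.9
position: [0.5849, 0.1985, 0.2801]
ee_rot: [0.654, 0.757, 0.0, 0.0]
ft_force: [-2.6, -0.9, 9.8]
grip_width: 0.158
grasp_force: 41.0
```

>>> {"name": "arm_command", "arguments": {
  "plan": [
    {"dp":[0,0,0],"spin":0},
    {"dp":[0,0,0],"spin":0},
    {"dp":[0,0,0],"spin":0}
  ]
}}

```text
clock: 5.2
position: [0.585, 0.1985, 0.2801]
ee_rot: [0.654, 0.757, 0.0, 0.0]
ft_force: [-0.6, -0.0, 5.5]
grip_width: 0.153
grasp_force: 40.3
```

```bash
python3 -c "
from h import *
st()"
```

```text
t 5.2 p [585.  198.5 280.1] yaw 1.7168 tilt [ 0.e+00  7.e-04 -1.e+00] F [-0.6 -0.   5.5] M [-0.07  0.21  0.05] w 0.153 gf 40.3
```

>>> {"name": "arm_command", "arguments": {
  "plan": [
    {"dp":[0,0,-15],"spin":0},
    {"dp":[0,0,-25],"spin":0},
    {"dp":[0,0,-30],"spin":0},
    {"dp":[0,0,-45],"spin":0},
    {"dp":[0,0,-45],"spin":0}
  ]
}}

```text
clock: 5.7
position: [0.5843, 0.1982, 0.4415]
ee_rot: [0.654, 0.757, -0.0, -0.0]
ft_force: [1.3, -0.1, -1.8]
grip_width: 0.153
grasp_force: 39.3
```

>>> {"name": "arm_command", "arguments": {
  "plan": [
    {"dp":[0,0,-40],"spin":0},
    {"dp":[0,0,0],"spin":0},
    {"dp":[0,0,0],"spin":0}
  ]
}}

```text
clock: 6.0
position: [0.5846, 0.1986, 0.4806]
ee_rot: [0.654, 0.757, 0.001, 0.0]
ft_force: [-0.3, 0.5, -2.5]
grip_width: 0.155
grasp_force: 39.4
```

```bash
python3 - <<'E'
from h import *
st(); c=cam('wrist'); im=viewer.camera('wrist'); cv2.imwrite('pics/w5.png',im)
T=np.array(viewer.camera_params('wrist')['T_tool_cam']); f,cx,cy=c[:3]
Ri=T[:3,:3].T; ct=(f,cx,cy,Ri,-Ri@T[:3,3])  # tool-frame camera
# expected card in the tool frame: plate top at TCP z 178 mm (280-102); tool x = card y, tool y = card x
for x,y,z in((-55,0,178),(55,0,178),(22,7,148),(22,-7,148)):
    print((x,y,z),proj(ct,[[x/1e3,y/1e3,z/1e3]])[0].round(1))
g=im.astype(int); m=(g[:,:,1]-g[:,:,2]>25)&(g[:,:,1]-g[:,:,0]>10)
m=cv2.morphologyEx(m.astype(np.uint8),cv2.MORPH_OPEN,np.ones((2,2)))
n,l,s,_=cv2.connectedComponentsWithStats(m); print(s[s[:,4]>30])
for r in range(60,330,8):
    w=np.where(m[r,280:360])[0]+280
    if len(w): print(r,w.min(),w.max(),end='; ')
cv2.imwrite('pics/w5c.png',im[50:400,170:470][:, :].repeat(2,0)[:600].repeat(2,1)[:,:600])
E
```

```text
t 6.0 p [584.6 198.6 480.6] yaw 1.717 tilt [ 1.0e-04  1.3e-03 -1.0e+00] F [-0.3  0.5 -2.5] M [ 0.01 -0.02  0.02] w 0.155 gf 39.4
(-55, 0, 178) [318.7 326.7]
(55, 0, 178) [318.6 154.6]
(22, 7, 148) [333.8 235.7]
(22, -7, 148) [303.2 235.7]
[[     0      0    640    400 255307]
 [   316    149     10     75    616]
 [   317    324      8     10     77]]
156 318 322; 164 317 323; 172 316 324; 180 316 324; 188 316 324; 196 316 324; 204 316 324; 212 316 324; 220 316 324; 324 317 323;
```

View pics/w5c.png

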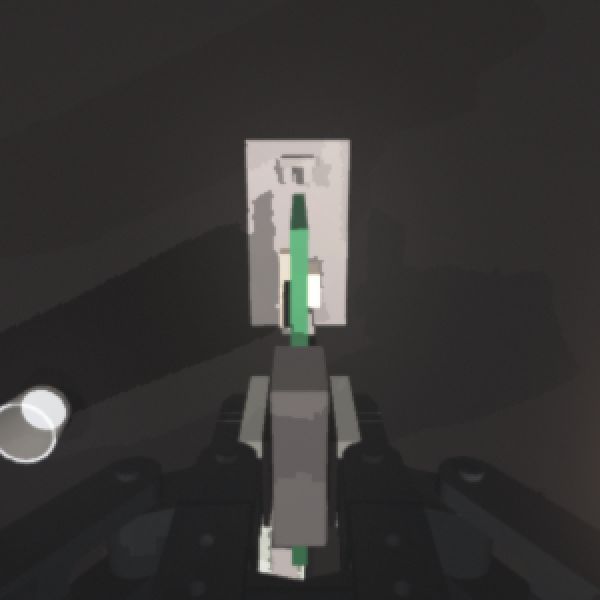

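The card is held upright, with its centre about 4.5 mm toward tool −x: the plate end is at crop (300,228) and the block end at row 390. I'll carry it above the levers to the unit.

>>> {"name": "arm_command", "arguments": {
  "plan": [
    {"dp":[-25,-4.5,0],"spin":0},
    {"dp":[-40,-7,0],"spin":0},
    {"dp":[-40,-7.5,0],"spin":0},
    {"dp":[-40,-7,0],"spin":0},
    {"dp":[-40,-7.5,0],"spin":0}
  ]
}}

```text
clock: 6.55
position: [0.5781, 0.0086, 0.478]
ee_rot: [0.654, 0.757, -0.001, -0.001]
ft_force: [0.5, 0.5, -1.3]
grip_width: 0.153
grasp_force: 39.4
```

>>> {"name": "arm_command", "arguments": {
  "plan": [
    {"dp":[-40,-7,0],"spin":0},
    {"dp":[-40,-7.5,0],"spin":0},
    {"dp":[-40,-7,0],"spin":0},
    {"dp":[-30,-5.5,0],"spin":0},
    {"dp":[-20,-4,0],"spin":0.022}
  ]
}}

```text
clock: 7.05
position: [0.572, -0.1652, 0.4779]
ee_rot: [0.663, 0.748, -0.001, -0.001]
ft_force: [0.3, 0.4, -2.4]
grip_width: 0.155
grasp_force: 39.4
```

>>> {"name": "arm_command", "arguments": {
  "plan": [
    {"dp":[0,0,0],"spin":0},
    {"dp":[0,0,0],"spin":0},
    {"dp":[0,0,0],"spin":0}
  ]
}}

```text
clock: 7.35
position: [0.5729, -0.1605, 0.4794]
ee_rot: [0.661, 0.75, 0.0, -0.0]
ft_force: [-0.3, 0.6, -2.0]
grip_width: 0.156
grasp_force: 39.4
```

```bash
python3 - <<'E'
from h import *
st(); c=cam('wrist'); im=viewer.camera('wrist'); cv2.imwrite('pics/w6.png',im); np.save('c6.npy',np.array([c],dtype=object),allow_pickle=True)
cv2.imwrite('pics/w6c.png',cv2.resize(im[80:340,220:420],None,fx=2.3,fy=2.3,interpolation=cv2.INTER_CUBIC))
plan([.5724,-.1623,.4],1.695,3)
E
```

```text
t 7.35 p [ 572.9 -160.5  479.4] yaw 1.697 tilt [ 9.e-04 -3.e-04 -1.e+00] F [-0.3  0.6 -2. ] M [ 0.02 -0.02 -0.01] w 0.156 gf 39.4
[-0.6, -0.2, 26.5] 0.001
[-0.6, -0.2, 26.5] 0.001
[-0.6, -0.2, 26.5] 0.001
```

View pics/w6c.png

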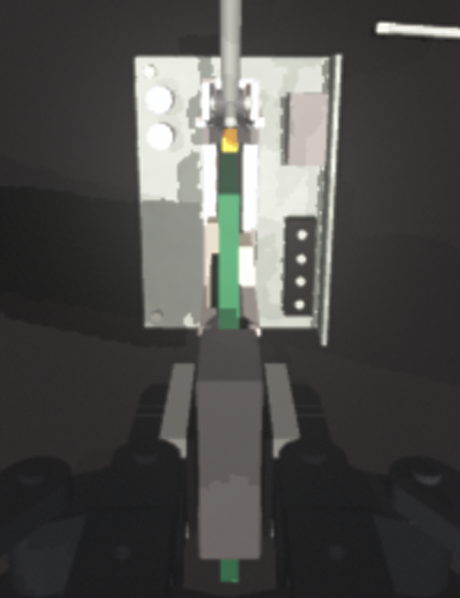

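The card end (229,195) lines up with the slot and lever arm (230,130). I'll descend to just above the flares, then go slowly.

>>> {"name": "arm_command", "arguments": {
  "plan": [
    {"dp":[-1,-0.5,20],"spin":0},
    {"dp":[-1,0,35],"spin":0},
    {"dp":[0,0,25],"spin":0},
    {"dp":[0,0,5],"spin":0},
    {"dp":[0,0,0],"spin":0}
  ]
}}

```text
clock: 7.9
position: [0.5725, -0.1635, 0.3947]
ee_rot: [0.661, 0.75, -0.0, -0.0]
ft_force: [1.1, -0.1, -1.2]
grip_width: 0.156
grasp_force: 39.4
```

>>> {"name": "arm_command", "arguments": {
  "plan": [
    {"dp":[0,0,4],"spin":0},
    {"dp":[0,0,4],"spin":0},
    {"dp":[0,0,3],"spin":0},
    {"dp":[0,0,0],"spin":0}
  ]
}}

```text
clock: 8.3
position: [0.5724, -0.1642, 0.3836]
ee_rot: [0.662, 0.75, -0.0, -0.0]
ft_force: [-1.5, -0.2, -2.5]
grip_width: 0.153
grasp_force: 39.4
```

```bash
python3 -c "
from h import *
st()"
```

```text
t 8.3 p [ 572.4 -164.2  383.6] yaw 1.6948 tilt [-1.e-04 -1.e-04 -1.e+00] F [-1.5 -0.2 -2.5] M [-0.    0.02  0.  ] w 0.153 gf 39.4
```

>>> {"name": "arm_command", "arguments": {
  "plan": [
    {"dp":[1,0,4],"spin":0},
    {"dp":[0.5,0,4],"spin":0},
    {"dp":[0,0,0],"spin":0}
  ]
}}

```text
clock: 8.6
position: [0.5721, -0.1626, 0.375]
ee_rot: [0.662, 0.75, -0.0, -0.0]
ft_force: [-0.7, 0.3, -1.9]
grip_width: 0.154
grasp_force: 39.4
```

>>> {"name": "arm_command", "arguments": {
  "plan": [
    {"dp":[0,0,4],"spin":0},
    {"dp":[0,0,4],"spin":0},
    {"dp":[0,0,0],"spin":0}
  ]
}}

```text
clock: 8.9
position: [0.5721, -0.1628, 0.367]
ee_rot: [0.662, 0.75, -0.0, -0.0]
ft_force: [0.3, -0.1, -2.6]
grip_width: 0.156
grasp_force: 39.3
```

```bash
python3 -c "
from h import *
st()"
```

```text
t 8.9 p [ 572.1 -162.8  367. ] yaw 1.6948 tilt [ 3.e-04 -6.e-04 -1.e+00] F [ 0.3 -0.1 -2.6] M [ 0.02 -0.18  0.  ] w 0.156 gf 39.3
```

>>> {"name": "arm_command", "arguments": {
  "plan": [
    {"dp":[0,0,5],"spin":0},
    {"dp":[0,0,5],"spin":0},
    {"dp":[0,0,0],"spin":0}
  ]
}}

```text
clock: 9.2
position: [0.5721, -0.1627, 0.3568]
ee_rot: [0.662, 0.75, -0.0, -0.0]
ft_force: [0.8, 1.6, -1.2]
grip_width: 0.159
grasp_force: 39.3
```

>>> {"name": "arm_command", "arguments": {
  "plan": [
    {"dp":[0,0,5],"spin":0},
    {"dp":[0,0,5],"spin":0},
    {"dp":[0,0,5],"spin":0},
    {"dp":[0,0,0],"spin":0}
  ]
}}

```text
clock: 9.6
position: [0.5721, -0.1628, 0.3418]
ee_rot: [0.662, 0.75, -0.0, -0.0]
ft_force: [0.2, 0.6, -2.4]
grip_width: 0.155
grasp_force: 39.3
```

```bash
python3 -c "
from h import *
st()"
```

```text
t 9.6 p [ 572.1 -162.8  341.8] yaw 1.6948 tilt [ 4.e-04 -7.e-04 -1.e+00] F [ 0.2  0.6 -2.4] M [ 0.11 -0.29 -0.06] w 0.155 gf 39.3
```

>>> {"name": "arm_command", "arguments": {
  "plan": [
    {"dp":[0,0.5,5],"spin":0},
    {"dp":[0,0,5],"spin":0},
    {"dp":[0,0,5],"spin":0},
    {"dp":[0,0,5],"spin":0},
    {"dp":[0,0,5],"spin":0}
  ]
}}

```text
clock: 10.1
position: [0.5727, -0.1627, 0.3172]
ee_rot: [0.662, 0.75, -0.0, -0.0]
ft_force: [0.6, 1.1, -1.9]
grip_width: 0.158
grasp_force: 39.5
```

>>> {"name": "arm_command", "arguments": {
  "plan": [
    {"dp":[0,0,3],"spin":0},
    {"dp":[0,0,3],"spin":0},
    {"dp":[0,0,2],"spin":0},
    {"dp":[0,0,0],"spin":0}
  ]
}}

```text
clock: 10.5
position: [0.5727, -0.1627, 0.3094]
ee_rot: [0.662, 0.75, -0.0, -0.0]
ft_force: [-0.9, 0.8, -2.3]
grip_width: 0.154
grasp_force: 39.4
```

```bash
python3 -c "
from h import *
st()"
```

```text
t 10.5 p [ 572.7 -162.7  309.4] yaw 1.6948 tilt [ 1.e-04 -3.e-04 -1.e+00] F [-0.9  0.8 -2.3] M [ 0.25  0.07 -0.01] w 0.154 gf 39.4
```

>>> {"name": "arm_command", "arguments": {
  "plan": [
    {"dp":[0,0,2],"spin":0},
    {"dp":[0,0,2],"spin":0},
    {"dp":[0,0,1],"spin":0},
    {"dp":[0,0,0],"spin":0}
  ]
}}

```text
clock: 10.9
position: [0.5727, -0.1627, 0.3046]
ee_rot: [0.662, 0.75, -0.0, 0.0]
ft_force: [0.2, 0.9, -2.7]
grip_width: 0.158
grasp_force: 39.3
```

>>> {"name": "arm_command", "arguments": {
  "plan": [
    {"dp":[0,0,1],"spin":0},
    {"dp":[0,0,0],"spin":0}
  ]
}}

```text
clock: 11.1
position: [0.5728, -0.1627, 0.3036]
ee_rot: [0.662, 0.75, 0.0, 0.0]
ft_force: [-0.7, 1.0, -1.9]
grip_width: 0.16
grasp_force: 39.5
```

>>> {"name": "arm_command", "arguments": {
  "plan": [
    {"dp":[0,0,0.5],"spin":0},
    {"dp":[0,0,0],"spin":0}
  ]
}}

```text
clock: 11.3
position: [0.5728, -0.1626, 0.3032]
ee_rot: [0.662, 0.75, 0.0, 0.0]
ft_force: [-0.2, 1.2, -0.7]
grip_width: 0.153
grasp_force: 39.6
```

>>> {"name": "arm_command", "arguments": {
  "plan": [
    {"dp":[0,0,0.5],"spin":0},
    {"dp":[0,0,0],"spin":0}
  ]
}}

```text
clock: 11.5
position: [0.5728, -0.1626, 0.3027]
ee_rot: [0.662, 0.75, 0.0, 0.0]
ft_force: [0.1, 2.5, -0.4]
grip_width: 0.149
grasp_force: 39.6
```

>>> {"name": "arm_command", "arguments": {
  "plan": [
    {"dp":[0,0,0],"spin":0},
    {"dp":[0,0,0],"spin":0}
  ]
}}

```text
clock: 11.7
position: [0.5728, -0.1626, 0.3027]
ee_rot: [0.662, 0.75, 0.0, 0.0]
ft_force: [-0.0, 2.4, -1.8]
grip_width: 0.156
grasp_force: 39.5
```

```bash
python3 -c "
from h import *
st()"
```

```text
t 11.7 p [ 572.8 -162.6  302.7] yaw 1.6949 tilt [-0.e+00  1.e-04 -1.e+00] F [-0.   2.4 -1.8] M [ 0.48 -0.1   0.05] w 0.156 gf 39.5
```

>>> {"name": "arm_command", "arguments": {
  "plan": [
    {"dp":[0.7,0,0],"spin":0},
    {"dp":[0,0,0.5],"spin":0},
    {"dp":[0,0,0],"spin":0}
  ]
}}

```text
clock: 12.0
position: [0.5726, -0.1623, 0.3021]
ee_rot: [0.662, 0.749, -0.0, 0.0]
ft_force: [-0.4, -0.1, -1.9]
grip_width: 0.155
grasp_force: 39.5
```

>>> {"name": "arm_command", "arguments": {
  "plan": [
    {"dp":[0,0,0.5],"spin":0},
    {"dp":[0,0,0],"spin":0}
  ]
}}

```text
clock: 12.2
position: [0.5727, -0.1622, 0.3021]
ee_rot: [0.662, 0.749, -0.0, 0.0]
ft_force: [-1.2, 0.0, 3.3]
grip_width: 0.156
grasp_force: 40.1
```

```bash
python3 -c "
from h import *
st()"
```

```text
t 12.2 p [ 572.7 -162.2  302.1] yaw 1.6945 tilt [-6.e-04  2.e-04 -1.e+00] F [-1.2  0.   3.3] M [-0.13  0.37  0.05] w 0.156 gf 40.1
```

The card rests on the contacts (Fz rose by about 5 N at the predicted height). I'll release it and retreat.

>>> {"name": "arm_command", "arguments": {
  "plan": [
    {"dp":[0,0,0],"spin":0},
    {"dp":[0,0,0],"spin":0},
    {"dp":[0,0,0],"spin":0},
    {"dp":[0,0,0],"spin":0}
  ],
  "grip": -0.2
}}

```text
clock: 12.6
position: [0.5727, -0.1619, 0.3017]
ee_rot: [0.662, 0.75, 0.0, 0.0]
ft_force: [-0.2, -0.1, 0.3]
grip_width: 0.595
grasp_force: 0.0
```

>>> {"name": "arm_command", "arguments": {
  "plan": [
    {"dp":[0,0,-10],"spin":0},
    {"dp":[0,0,-20],"spin":0},
    {"dp":[0,0,-20],"spin":0},
    {"dp":[0,0,-20],"spin":0},
    {"dp":[0,0,0],"spin":0}
  ]
}}

```text
clock: 13.1
position: [0.5734, -0.1618, 0.3754]
ee_rot: [0.662, 0.75, 0.001, 0.002]
ft_force: [0.5, -0.1, 0.8]
grip_width: 0.6
grasp_force: 0.0
```

```bash
python3 - <<'E'
from h import *
st(); c=cam('wrist'); im=viewer.camera('wrist')
cv2.imwrite('pics/w7c.png',cv2.resize(im[50:400,170:470],None,fx=1.7,fy=1.7,interpolation=cv2.INTER_CUBIC))
E
```

```text
t 13.1 p [ 573.4 -161.8  375.4] yaw 1.6949 tilt [-0.0021  0.0048 -1.    ] F [ 0.5 -0.1  0.8] M [-0.01  0.02  0.04] w 0.6 gf 0.0
```

View pics/w7c.png

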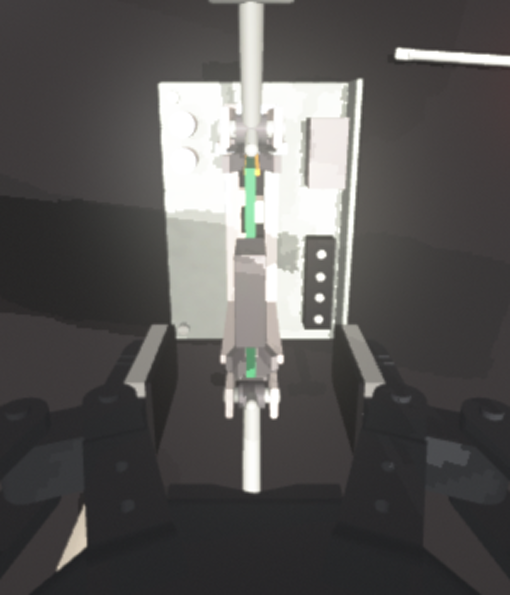

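The card stands in both guides and is free of the gripper: top edge at (250,170) to (250,375), both levers open. Next I'll shut the fingers and move outside the +y crossbar.

>>> {"name": "arm_command", "arguments": {
  "plan": [
    {"dp":[25,0,0],"spin":0},
    {"dp":[40,0,0],"spin":0},
    {"dp":[40,0,0],"spin":0},
    {"dp":[30,0,0],"spin":0},
    {"dp":[13,0,0],"spin":0}
  ],
  "grip": 1,
  "newtons": 20
}}

```text
clock: 13.65
position: [0.5537, -0.0118, 0.3714]
ee_rot: [0.66, 0.751, 0.0, -0.0]
ft_force: [0.6, -0.8, 1.2]
grip_width: -0.0
grasp_force: 0.0
```

>>> {"name": "arm_command", "arguments": {
  "plan": [
    {"dp":[0,0,0],"spin":0},
    {"dp":[0,0,15],"spin":0},
    {"dp":[0,0,20],"spin":0},
    {"dp":[0,0,8],"spin":0},
    {"dp":[0,0,0],"spin":0}
  ]
}}

```text
clock: 14.15
position: [0.554, -0.0167, 0.3268]
ee_rot: [0.663, 0.749, -0.001, -0.001]
ft_force: [-0.9, 0.2, -0.9]
grip_width: -0.004
grasp_force: 0.0
```

```bash
cat >> h.py <<'E'
def unit(c=(.5725,-.165),ps=.124):
    p,*_=pose(); d=p[:2]-c; return np.round(1e3*np.array([d@[np.cos(ps),np.sin(ps)],d@[-np.sin(ps),np.cos(ps)],p[2]]),1)
E
python3 - <<'E'
from h import *
st();print(unit())
for th in np.r_[0:1.31:.13]:
    f=np.radians(35.5)+th; print(round(th,2),'TCPy',round(70+66*np.cos(f)+17,1),'TCPz',round(121+66*np.sin(f)-4+173,1))
E
```

```text
t 14.15 p [554.  -16.7 326.8] yaw 1.6928 tilt [ 5.0e-04 -3.1e-03 -1.0e+00] F [-0.9  0.2 -0.9] M [-0.    0.01  0.  ] w -0.004 gf 0.0
[ -0.  149.4 326.8]
0.0 TCPy 140.7 TCPz 328.3
0.13 TCPy 135.3 TCPz 335.0
0.26 TCPy 129.1 TCPz 340.9
0.39 TCPy 122.1 TCPz 345.9
0.52 TCPy 114.6 TCPz 350.0
0.65 TCPy 106.6 TCPz 353.0
0.78 TCPy 98.2 TCPz 355.0
0.91 TCPy 89.7 TCPz 355.9
1.04 TCPy 81.1 TCPz 355.7
1.17 TCPy 72.7 TCPz 354.4
1.3 TCPy 64.4 TCPz 352.0
```

>>> {"name": "arm_command", "arguments": {
  "plan": [
    {"dp":[-5,0,0],"spin":0},
    {"dp":[-4,0,-1],"spin":0},
    {"dp":[-5,0,-6],"spin":0},
    {"dp":[-6,0,-6],"spin":0},
    {"dp":[-7,0,-5],"spin":0}
  ]
}}

```text
clock: 14.65
position: [0.5578, -0.0417, 0.3479]
ee_rot: [0.662, 0.75, 0.001, 0.0]
ft_force: [-2.1, 5.6, 3.4]
grip_width: -0.001
grasp_force: 3.4
```

>>> {"name": "arm_command", "arguments": {
  "plan": [
    {"dp":[-8,0,-4],"spin":0},
    {"dp":[-8,0,-3],"spin":0},
    {"dp":[-8,0,-2],"spin":0},
    {"dp":[0,0,0],"spin":0}
  ]
}}

```text
clock: 15.05
position: [0.561, -0.0652, 0.3597]
ee_rot: [0.662, 0.75, 0.001, 0.001]
ft_force: [-12.5, 5.6, 27.7]
grip_width: 0.003
grasp_force: 11.9
```

```bash
python3 - <<'E'
from h import *
st();print(unit()); im=viewer.camera('side'); viewer.camera('wrist')
cv2.imwrite('pics/s8.png',cv2.resize(im[90:260,260:400],None,fx=3.5,fy=3.5,interpolation=cv2.INTER_CUBIC))
E
```

```text
t 15.05 p [561.  -65.2 359.7] yaw 1.6952 tilt [-2.0e-04  2.8e-03 -1.0e+00] F [-12.5   5.6  27.7] M [ 0.95  2.63 -0.13] w 0.003 gf 11.9
[  1.  100.5 359.7]
```

View pics/s8.png

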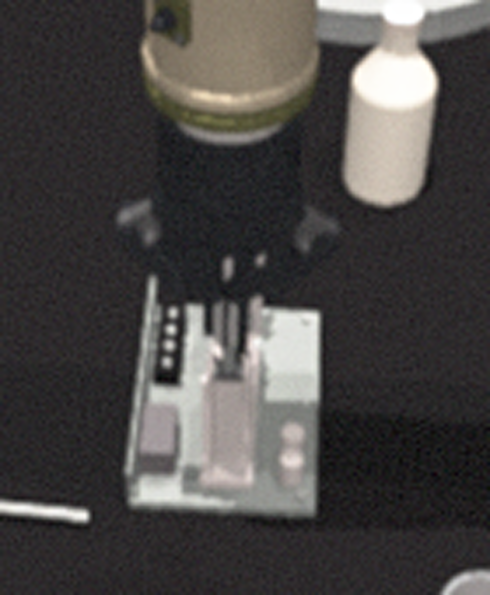

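The tips have ridden up onto the crossbar (Fz is 28 N). I'll lift off now, back out, and look for the lever.

>>> {"name": "arm_command", "arguments": {
  "plan": [
    {"dp":[0,0,-8],"spin":0},
    {"dp":[0,0,-12],"spin":0},
    {"dp":[20,0,-5],"spin":0},
    {"dp":[25,0,0],"spin":0},
    {"dp":[0,0,0],"spin":0}
  ]
}}

```text
clock: 15.65
position: [0.5549, -0.0179, 0.3819]
ee_rot: [0.66, 0.751, 0.001, 0.0]
ft_force: [0.2, 1.1, -0.3]
grip_width: 0.002
grasp_force: 0.0
```

```bash
python3 - <<'E'
from h import *
st();print(unit()); c=cam('wrist'); im=viewer.camera('wrist'); np.save('c9.npy',np.array([c],dtype=object),allow_pickle=True)
cv2.imwrite('pics/w9.png',im)
# predicted crossbar end centres for several angles
o=np.array([.5725,-.165])
for th in np.r_[0:1.31:.13]:
    f=np.radians(35.5)+th; y=.07+.066*np.cos(f); z=.121+.066*np.sin(f); 
    P=[[*(o+np.array([np.cos(.124),np.sin(.124)])*x+np.array([-np.sin(.124),np.cos(.124)])*y),z] for x in(-.015,.015)]
    print(round(th,2),proj(c,P).round(0).tolist())
E
```

```text
t 15.65 p [554.9 -17.9 381.9] yaw 1.699 tilt [ 7.0e-04  1.5e-03 -1.0e+00] F [ 0.2  1.1 -0.3] M [ 0.03  0.02 -0.04] w 0.002 gf 0.0
[  0.7 148.2 381.9]
0.0 [[298.0, 251.0], [337.0, 252.0]]
0.13 [[297.0, 262.0], [337.0, 262.0]]
0.26 [[297.0, 274.0], [338.0, 274.0]]
0.39 [[296.0, 286.0], [338.0, 286.0]]
0.52 [[296.0, 298.0], [338.0, 299.0]]
0.65 [[296.0, 311.0], [338.0, 311.0]]
0.78 [[296.0, 322.0], [338.0, 323.0]]
0.91 [[296.0, 333.0], [338.0, 333.0]]
1.04 [[296.0, 342.0], [337.0, 343.0]]
1.17 [[297.0, 350.0], [337.0, 350.0]]
1.3 [[297.0, 356.0], [337.0, 356.0]]
```

View pics/w9.png

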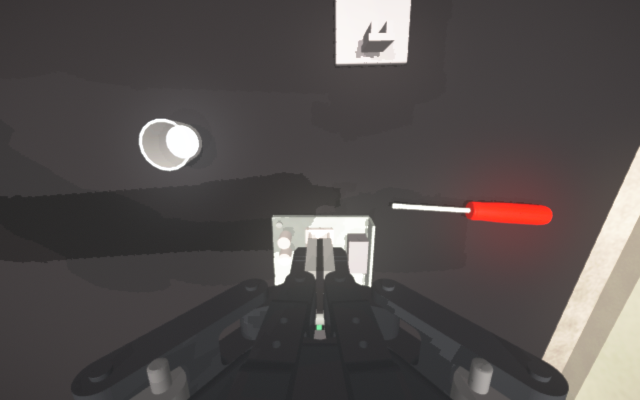

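I've viewed more pictures than the 10 allowed, so from here I'll use only numbers (finder, pixel statistics and force).

```bash
python3 - <<'E'
from h import *
o=np.array([.5725,-.165]); ey=np.array([-np.sin(.124),np.cos(.124)]);ex=np.array([np.cos(.124),np.sin(.124)])
for cn in("side","top","wrist"):
    im=viewer.camera(cn)
    for d in finder.find_in(cn,"lever_l")[:4]:
        p=np.array(d["position"]); print(cn,np.round(p,3),round(d["score"],2),"unit",np.round(1e3*np.array([(p[:2]-o)@ex,(p[:2]-o)@ey,p[2]]),0))
    if cn!="wrist":
        c=cam(cn)
        for th in np.r_[0:1.31:.13]:
            f=np.radians(35.5)+th; y=.07+.066*np.cos(f); z=.121+.066*np.sin(f)
            u,v=proj(c,[[*(o+ey*y),z]])[0]; print(cn,round(th,2),round(u),round(v),im[int(round(v)),int(round(u))].tolist(),end=' | ')
        print()
E
```

```text
side [ 0.57  -0.13   0.011] 0.26 unit [ 2. 35. 11.]
side 0.0 324 202 [151, 154, 163] | side 0.13 324 198 [131, 136, 140] | side 0.26 325 194 [130, 133, 136] | side 0.39 325 190 [124, 127, 130] | side 0.52 325 186 [106, 104, 108] | side 0.65 325 182 [29, 29, 26] | side 0.78 325 179 [37, 35, 33] | side 0.91 326 176 [34, 31, 31] | side 1.04 326 173 [40, 36, 36] | side 1.17 326 171 [34, 30, 38] | side 1.3 326 169 [31, 29, 29] | 
top [ 0.563 -0.086  0.187] 0.7 unit [  0.  79. 187.]
top [ 0.587 -0.266  0.151] 0.57 unit [   2. -102.  151.]
top [ 0.556 -0.163  0.006] 0.35 unit [-16.   4.   6.]
top 0.0 301 200 [171, 207, 222] | top 0.13 303 199 [164, 200, 217] | top 0.26 306 198 [152, 185, 203] | top 0.39 309 197 [138, 166, 182] | top 0.52 312 197 [136, 164, 179] | top 0.65 316 196 [124, 132, 133] | top 0.78 320 195 [186, 186, 185] | top 0.91 324 195 [243, 245, 244] | top 1.04 327 194 [196, 201, 200] | top 1.17 331 194 [126, 131, 135] | top 1.3 335 194 [180, 193, 190] | 
wrist [ 0.564 -0.08   0.19 ] 0.57 unit [  2.  85. 190.]
```

>>> {"name": "arm_command", "arguments": {
  "plan": [
    {"dp":[0,-0.5,15],"spin":0},
    {"dp":[0,0,20],"spin":0},
    {"dp":[0,0,10],"spin":0},
    {"dp":[0,0,0],"spin":0}
  ]
}}

```text
clock: 16.4
position: [0.554, -0.0214, 0.3336]
ee_rot: [0.662, 0.75, -0.001, -0.001]
ft_force: [0.9, 0.2, 0.0]
grip_width: 0.004
grasp_force: 0.0
```

>>> {"name": "arm_command", "arguments": {
  "plan": [
    {"dp":[-10,0,0],"spin":0},
    {"dp":[-10,0,0],"spin":0},
    {"dp":[-6,0,0],"spin":0},
    {"dp":[-4,0,0],"spin":0}
  ]
}}

```text
clock: 16.8
position: [0.5585, -0.0522, 0.3361]
ee_rot: [0.662, 0.749, 0.0, 0.0]
ft_force: [-0.1, -0.5, -0.6]
grip_width: -0.001
grasp_force: 0.0
```

```bash
python3 -c "
from h import *
st();print(unit())"
```

```text
t 16.8 p [558.5 -52.2 336.1] yaw 1.6933 tilt [-5.e-04  6.e-04 -1.e+00] F [-0.1 -0.5 -0.6] M [-0.01  0.03 -0.02] w -0.001 gf 0.0
[1.000e-01 1.136e+02 3.361e+02]
```

>>> {"name": "arm_command", "arguments": {
  "plan": [
    {"dp":[-3,0,0],"spin":0},
    {"dp":[-3,0,0],"spin":0},
    {"dp":[-3,0,0],"spin":0}
  ]
}}

```text
clock: 17.1
position: [0.5594, -0.0598, 0.3358]
ee_rot: [0.662, 0.75, 0.0, 0.0]
ft_force: [-0.4, -0.6, -0.2]
grip_width: 0.003
grasp_force: 0.0
```

>>> {"name": "arm_command", "arguments": {
  "plan": [
    {"dp":[-3,0,0],"spin":0},
    {"dp":[-3,0,0],"spin":0},
    {"dp":[-3,0,0],"spin":0}
  ]
}}

```text
clock: 17.4
position: [0.5606, -0.0685, 0.3359]
ee_rot: [0.662, 0.75, 0.0, -0.0]
ft_force: [0.1, 1.1, 1.8]
grip_width: 0.002
grasp_force: 1.1
```

>>> {"name": "arm_command", "arguments": {
  "plan": [
    {"dp":[-3,0,0],"spin":0},
    {"dp":[-3,0,0],"spin":0}
  ]
}}

```text
clock: 17.6
position: [0.5614, -0.0748, 0.3358]
ee_rot: [0.662, 0.75, 0.0, 0.0]
ft_force: [0.3, 2.3, 1.7]
grip_width: 0.001
grasp_force: 1.0
```

```bash
python3 -c "
from h import *
st();print(unit())"
```

```text
t 17.6 p [561.4 -74.8 335.8] yaw 1.695 tilt [-0.e+00  3.e-04 -1.e+00] F [0.3 2.3 1.7] M [ 0.38 -0.02  0.05] w 0.001 gf 1.0
[1.000e-01 9.090e+01 3.358e+02]
```

>>> {"name": "arm_command", "arguments": {
  "plan": [
    {"dp":[-3,0,-1],"spin":0},
    {"dp":[-3,0,-1],"spin":0},
    {"dp":[-3,0,-1],"spin":0}
  ]
}}

```text
clock: 17.9
position: [0.5622, -0.0837, 0.3384]
ee_rot: [0.662, 0.75, -0.0, -0.0]
ft_force: [-0.8, 4.7, -3.8]
grip_width: -0.006
grasp_force: 2.2
```

>>> {"name": "arm_command", "arguments": {
  "plan": [
    {"dp":[-2,0,-1],"spin":0},
    {"dp":[-2,0,-1],"spin":0}
  ]
}}

```text
clock: 18.1
position: [0.5626, -0.0865, 0.34]
ee_rot: [0.661, 0.75, 0.0, -0.001]
ft_force: [-1.3, 9.5, -6.3]
grip_width: 0.003
grasp_force: 4.3
```

>>> {"name": "arm_command", "arguments": {
  "plan": [
    {"dp":[-2,0,-1],"spin":0},
    {"dp":[-2,0,0],"spin":0}
  ]
}}

```text
clock: 18.3
position: [0.5629, -0.0891, 0.3407]
ee_rot: [0.661, 0.75, 0.001, -0.002]
ft_force: [-2.3, 12.9, -4.7]
grip_width: 0.001
grasp_force: 6.2
```

```bash
python3 -c "
from h import *
st();print(unit())"
```

```text
t 18.3 p [562.9 -89.1 340.7] yaw 1.6976 tilt [ 0.0044 -0.0022 -1.    ] F [-2.3 12.9 -4.7] M [ 2.94  0.55 -0.02] w 0.001 gf 6.2
[-1.000e-01  7.650e+01  3.407e+02]
```

>>> {"name": "arm_command", "arguments": {
  "plan": [
    {"dp":[-1.5,0,-1],"spin":0},
    {"dp":[-1,0,-1],"spin":0}
  ]
}}

```text
clock: 18.5
position: [0.563, -0.0912, 0.3424]
ee_rot: [0.661, 0.751, 0.0, -0.003]
ft_force: [-3.2, 12.6, -7.4]
grip_width: -0.001
grasp_force: 6.0
```

>>> {"name": "arm_command", "arguments": {
  "plan": [
    {"dp":[-1.5,0,-1],"spin":0},
    {"dp":[-1,0,0],"spin":0}
  ]
}}

```text
clock: 18.7
position: [0.5633, -0.0937, 0.3435]
ee_rot: [0.661, 0.751, 0.0, -0.003]
ft_force: [-4.3, 13.2, -6.2]
grip_width: -0.001
grasp_force: 5.9
```

```bash
python3 -c "
from h import *
st();print(unit())"
```

```text
t 18.7 p [563.3 -93.7 343.5] yaw 1.6981 tilt [ 0.0048 -0.0033 -1.    ] F [-4.3 13.2 -6.2] M [2.86 0.89 0.01] w -0.001 gf 5.9
[-3.000e-01  7.190e+01  3.435e+02]
```

>>> {"name": "arm_command", "arguments": {
  "plan": [
    {"dp":[-1.5,0,-1],"spin":0},
    {"dp":[-1,0,0],"spin":0}
  ]
}}

```text
clock: 18.9
position: [0.5637, -0.0963, 0.3447]
ee_rot: [0.661, 0.751, 0.0, -0.003]
ft_force: [-3.8, 11.7, -3.1]
grip_width: -0.003
grasp_force: 5.6
```

>>> {"name": "arm_command", "arguments": {
  "plan": [
    {"dp":[-1,0,0],"spin":0},
    {"dp":[-1,0,0],"spin":0}
  ]
}}

```text
clock: 19.1
position: [0.5639, -0.0982, 0.3445]
ee_rot: [0.661, 0.751, 0.0, -0.003]
ft_force: [-3.8, 12.3, -6.6]
grip_width: 0.001
grasp_force: 5.5
```

```bash
python3 -c "
from h import *
st();print(unit())"
```

```text
t 19.1 p [563.9 -98.2 344.5] yaw 1.698 tilt [ 0.0048 -0.0032 -1.    ] F [-3.8 12.3 -6.6] M [2.77 0.82 0.04] w 0.001 gf 5.5
[-3.000e-01  6.740e+01  3.445e+02]
```

>>> {"name": "arm_command", "arguments": {
  "plan": [
    {"dp":[-1,0,0],"spin":0},
    {"dp":[-1,0,0],"spin":0}
  ]
}}

```text
clock: 19.3
position: [0.5642, -0.1002, 0.3446]
ee_rot: [0.661, 0.751, 0.0, -0.003]
ft_force: [-4.1, 11.5, -2.0]
grip_width: -0.001
grasp_force: 5.5
```

>>> {"name": "arm_command", "arguments": {
  "plan": [
    {"dp":[-1,0,0],"spin":0},
    {"dp":[-1,0,0],"spin":0}
  ]
}}

```text
clock: 19.5
position: [0.5644, -0.1017, 0.3445]
ee_rot: [0.661, 0.751, 0.001, -0.003]
ft_force: [-4.0, 15.7, -4.2]
grip_width: 0.004
grasp_force: 7.0
```

```bash
python3 -c "
from h import *
st();print(unit())"
```

```text
t 19.5 p [ 564.4 -101.7  344.5] yaw 1.6984 tilt [ 0.0055 -0.0032 -1.    ] F [-4.  15.7 -4.2] M [ 3.58  0.95 -0.01] w 0.004 gf 7.0
[-2.000e-01  6.380e+01  3.445e+02]
```

>>> {"name": "arm_command", "arguments": {
  "plan": [
    {"dp":[-1,0,0],"spin":0},
    {"dp":[0,0,0],"spin":0}
  ]
}}

```text
clock: 19.7
position: [0.5645, -0.102, 0.3445]
ee_rot: [0.66, 0.751, 0.001, -0.004]
ft_force: [-5.1, 15.6, -4.4]
grip_width: -0.002
grasp_force: 7.3
```

>>> {"name": "arm_command", "arguments": {
  "plan": [
    {"dp":[-0.7,0,0],"spin":0},
    {"dp":[0,0,0],"spin":0}
  ]
}}

```text
clock: 19.9
position: [0.5646, -0.1022, 0.3444]
ee_rot: [0.66, 0.751, 0.001, -0.004]
ft_force: [-5.2, 18.4, -3.6]
grip_width: 0.006
grasp_force: 8.1
```

```bash
python3 -c "
from h import *
st();print(unit())"
```

```text
t 19.9 p [ 564.6 -102.2  344.4] yaw 1.6998 tilt [ 0.0071 -0.0036 -1.    ] F [-5.2 18.4 -3.6] M [4.07 1.16 0.01] w 0.006 gf 8.1
[-1.000e-01  6.330e+01  3.444e+02]
```

>>> {"name": "arm_command", "arguments": {
  "plan": [
    {"dp":[-0.8,0,0],"spin":0},
    {"dp":[0,0,0],"spin":0}
  ]
}}

```text
clock: 20.1
position: [0.5646, -0.1024, 0.3444]
ee_rot: [0.66, 0.751, 0.001, -0.004]
ft_force: [-6.6, 19.4, -4.3]
grip_width: 0.001
grasp_force: 9.1
```

>>> {"name": "arm_command", "arguments": {
  "plan": [
    {"dp":[5,0,0],"spin":0},
    {"dp":[10,0,0],"spin":0},
    {"dp":[10,0,-20],"spin":0},
    {"dp":[0,0,-30],"spin":0},
    {"dp":[0,0,0],"spin":0}
  ]
}}

```text
clock: 20.6
position: [0.5631, -0.0825, 0.4]
ee_rot: [0.662, 0.75, 0.001, 0.003]
ft_force: [0.5, 0.2, 0.5]
grip_width: -0.0
grasp_force: 0.0
```

```bash
python3 - <<'E'
from h import *
st();print(unit())
o=np.array([.5725,-.165]); ey=np.array([-np.sin(.124),np.cos(.124)]);ex=np.array([np.cos(.124),np.sin(.124)])
for cn in("top","wrist"):
    im=viewer.camera(cn)
    for d in finder.find_in(cn,"lever_l")[:3]:
        p=np.array(d["position"]); print(cn,round(d["score"],2),"unit",np.round(1e3*np.array([(p[:2]-o)@ex,(p[:2]-o)@ey,p[2]]),0))
E
```

```text
t 20.6 p [563.1 -82.5 400. ] yaw 1.6946 tilt [-0.003   0.0063 -1.    ] F [0.5 0.2 0.5] M [-0.03 -0.05 -0.02] w -0.0 gf 0.0
[  0.9  83.  400. ]
top 0.44 unit [  -1. -103.  152.]
wrist 0.62 unit [  3.  68. 132.]
```

The left lever is at its stop: it stalled within 0.2 mm at 19 N. Now over to the −y lever.

>>> {"name": "arm_command", "arguments": {
  "plan": [
    {"dp":[-30,-1,0],"spin":0},
    {"dp":[-45,0,0],"spin":0},
    {"dp":[-45,0,0],"spin":0},
    {"dp":[-45,0,0],"spin":0},
    {"dp":[-40,0,0],"spin":0}
  ]
}}

```text
clock: 21.3
position: [0.5862, -0.289, 0.3944]
ee_rot: [0.662, 0.749, -0.001, -0.001]
ft_force: [0.3, -1.1, 0.0]
grip_width: -0.001
grasp_force: 0.0
```

>>> {"name": "arm_command", "arguments": {
  "plan": [
    {"dp":[-30,0,0],"spin":0},
    {"dp":[0,0,0],"spin":0},
    {"dp":[0,0,0],"spin":0}
  ]
}}

```text
clock: 21.6
position: [0.5901, -0.3165, 0.3943]
ee_rot: [0.662, 0.749, -0.0, -0.001]
ft_force: [-0.2, 1.4, 1.0]
grip_width: -0.001
grasp_force: 0.0
```

```bash
python3 -c "
from h import *
st();print(unit())"
```

```text
t 21.6 p [ 590.1 -316.5  394.3] yaw 1.6936 tilt [ 0.0014 -0.0015 -1.    ] F [-0.2  1.4  1. ] M [ 0.07 -0.02 -0.03] w -0.001 gf 0.0
[  -1.3 -152.5  394.3]
```

>>> {"name": "arm_command", "arguments": {
  "plan": [
    {"dp":[0,1,20],"spin":0},
    {"dp":[0,0,30],"spin":0},
    {"dp":[0,0,20],"spin":0},
    {"dp":[0,0,7],"spin":0},
    {"dp":[0,0,0],"spin":0}
  ]
}}

```text
clock: 22.1
position: [0.5913, -0.3147, 0.318]
ee_rot: [0.661, 0.75, -0.0, -0.001]
ft_force: [-0.2, -0.1, 0.4]
grip_width: -0.002
grasp_force: 0.0
```

>>> {"name": "arm_command", "arguments": {
  "plan": [
    {"dp":[6,0,0],"spin":0},
    {"dp":[4,0,0],"spin":0},
    {"dp":[3,0,-1],"spin":0},
    {"dp":[3,0,-3],"spin":0}
  ]
}}

```text
clock: 22.5
position: [0.5894, -0.2997, 0.3233]
ee_rot: [0.662, 0.75, -0.0, 0.001]
ft_force: [1.1, -1.5, -1.3]
grip_width: -0.0
grasp_force: 0.8
```

```bash
python3 -c "
from h import *
st();print(unit())"
```

```text
t 22.5 p [ 589.4 -299.7  323.3] yaw 1.6949 tilt [-9.e-04  7.e-04 -1.e+00] F [ 1.1 -1.5 -1.3] M [-0.36 -0.17 -0.01] w -0.0 gf 0.8
[ 1.000e-01 -1.358e+02  3.233e+02]
```

>>> {"name": "arm_command", "arguments": {
  "plan": [
    {"dp":[4,0,-4],"spin":0},
    {"dp":[4,0,-4],"spin":0},
    {"dp":[4,0,-3],"spin":0}
  ]
}}

```text
clock: 22.8
position: [0.5879, -0.2882, 0.3347]
ee_rot: [0.662, 0.749, -0.0, 0.001]
ft_force: [1.2, -3.8, 0.4]
grip_width: -0.001
grasp_force: 1.8
```

>>> {"name": "arm_command", "arguments": {
  "plan": [
    {"dp":[4,0,-2],"spin":0},
    {"dp":[4,0,-2],"spin":0},
    {"dp":[4,0,-2],"spin":0}
  ]
}}

```text
clock: 23.1
position: [0.5863, -0.2763, 0.3405]
ee_rot: [0.662, 0.749, -0.0, 0.001]
ft_force: [-0.1, -3.2, 2.1]
grip_width: -0.002
grasp_force: 1.8
```

```bash
python3 -c "
from h import *
st();print(unit())"
```

```text
t 23.1 p [ 586.3 -276.3  340.5] yaw 1.6942 tilt [-1.1e-03  7.0e-04 -1.0e+00] F [-0.1 -3.2  2.1] M [-0.68 -0.16 -0.01] w -0.002 gf 1.8
[-1.000e-01 -1.122e+02  3.405e+02]
```

>>> {"name": "arm_command", "arguments": {
  "plan": [
    {"dp":[4,0,-1],"spin":0},
    {"dp":[4,0,-1],"spin":0},
    {"dp":[4,0,0],"spin":0}
  ]
}}

```text
clock: 23.4
position: [0.5848, -0.2637, 0.3416]
ee_rot: [0.662, 0.75, 0.0, -0.0]
ft_force: [-0.2, -2.3, 2.3]
grip_width: 0.002
grasp_force: 1.1
```

>>> {"name": "arm_command", "arguments": {
  "plan": [
    {"dp":[3,0,0],"spin":0},
    {"dp":[3,0,0],"spin":0},
    {"dp":[2,0,0],"spin":0}
  ]
}}

```text
clock: 23.7
position: [0.5839, -0.2559, 0.3415]
ee_rot: [0.662, 0.75, -0.0, -0.0]
ft_force: [0.1, -1.6, 2.1]
grip_width: 0.005
grasp_force: 0.9
```

>>> {"name": "arm_command", "arguments": {
  "plan": [
    {"dp":[2,0,0],"spin":0},
    {"dp":[2,0,0],"spin":0}
  ]
}}

```text
clock: 23.9
position: [0.5834, -0.2522, 0.3416]
ee_rot: [0.662, 0.75, -0.0, -0.0]
ft_force: [0.5, -2.0, 1.2]
grip_width: 0.001
grasp_force: 0.9
```

```bash
python3 -c "
from h import *
st();print(unit())"
```

```text
t 23.9 p [ 583.4 -252.2  341.6] yaw 1.6947 tilt [-0.e+00 -1.e-04 -1.e+00] F [ 0.5 -2.   1.2] M [-0.32 -0.01 -0.01] w 0.001 gf 0.9
[  0.  -87.9 341.6]
```

>>> {"name": "arm_command", "arguments": {
  "plan": [
    {"dp":[2,0,0],"spin":0},
    {"dp":[2,0,0],"spin":0},
    {"dp":[2,0,0],"spin":0}
  ]
}}

```text
clock: 24.2
position: [0.5826, -0.2462, 0.3417]
ee_rot: [0.662, 0.75, -0.0, 0.0]
ft_force: [0.7, -1.6, 1.4]
grip_width: -0.001
grasp_force: 0.8
```

>>> {"name": "arm_command", "arguments": {
  "plan": [
    {"dp":[2,0,-1],"spin":0},
    {"dp":[2,0,0],"spin":0}
  ]
}}

```text
clock: 24.4
position: [0.5821, -0.2423, 0.3425]
ee_rot: [0.662, 0.75, -0.0, -0.0]
ft_force: [0.5, -2.8, -0.4]
grip_width: -0.001
grasp_force: 1.0
```

>>> {"name": "arm_command", "arguments": {
  "plan": [
    {"dp":[1.5,0,-1],"spin":0},
    {"dp":[1.5,0,0],"spin":0}
  ]
}}

```text
clock: 24.6
position: [0.5817, -0.2395, 0.3437]
ee_rot: [0.662, 0.75, -0.0, -0.0]
ft_force: [0.2, -2.2, -1.0]
grip_width: 0.004
grasp_force: 0.9
```

```bash
python3 -c "
from h import *
st();print(unit())"
```

```text
t 24.6 p [ 581.7 -239.5  343.7] yaw 1.6946 tilt [-1.e-04 -3.e-04 -1.e+00] F [ 0.2 -2.2 -1. ] M [-0.54  0.05 -0.03] w 0.004 gf 0.9
[-1.000e-01 -7.500e+01  3.437e+02]
```

>>> {"name": "arm_command", "arguments": {
  "plan": [
    {"dp":[1.5,0,0],"spin":0},
    {"dp":[1.5,0,0],"spin":0}
  ]
}}

```text
clock: 24.8
position: [0.5813, -0.2365, 0.3436]
ee_rot: [0.662, 0.749, -0.0, 0.0]
ft_force: [0.1, -3.4, -1.7]
grip_width: 0.001
grasp_force: 1.4
```

>>> {"name": "arm_command", "arguments": {
  "plan": [
    {"dp":[1.5,0,0],"spin":0},
    {"dp":[1,0,0],"spin":0}
  ]
}}

```text
clock: 25.0
position: [0.581, -0.2346, 0.3437]
ee_rot: [0.662, 0.749, -0.0, 0.0]
ft_force: [1.7, -6.7, -2.3]
grip_width: -0.002
grasp_force: 2.6
```

```bash
python3 -c "
from h import *
st();print(unit())"
```

```text
t 25.0 p [ 581.  -234.6  343.7] yaw 1.6941 tilt [-0.0011 -0.     -1.    ] F [ 1.7 -6.7 -2.3] M [-1.31 -0.16 -0.02] w -0.002 gf 2.6
[-2.000e-01 -7.010e+01  3.437e+02]
```

>>> {"name": "arm_command", "arguments": {
  "plan": [
    {"dp":[1.5,0,0],"spin":0},
    {"dp":[1,0,0],"spin":0}
  ]
}}

```text
clock: 25.2
position: [0.5806, -0.2329, 0.3437]
ee_rot: [0.662, 0.749, -0.001, 0.001]
ft_force: [1.3, -9.3, -3.7]
grip_width: 0.006
grasp_force: 3.7
```

>>> {"name": "arm_command", "arguments": {
  "plan": [
    {"dp":[1,0,0],"spin":0},
    {"dp":[1,0,0],"spin":0}
  ]
}}

```text
clock: 25.4
position: [0.5803, -0.2315, 0.3437]
ee_rot: [0.663, 0.749, -0.001, 0.001]
ft_force: [2.0, -9.7, -4.1]
grip_width: 0.001
grasp_force: 4.3
```

>>> {"name": "arm_command", "arguments": {
  "plan": [
    {"dp":[1,0,0],"spin":0},
    {"dp":[1,0,0],"spin":0}
  ]
}}

```text
clock: 25.6
position: [0.58, -0.2298, 0.3437]
ee_rot: [0.663, 0.749, -0.001, 0.001]
ft_force: [1.0, -11.1, -3.8]
grip_width: 0.001
grasp_force: 4.7
```

```bash
python3 -c "
from h import *
st();print(unit())"
```

```text
t 25.6 p [ 580.  -229.8  343.7] yaw 1.6922 tilt [-3.4e-03  1.0e-04 -1.0e+00] F [  1.  -11.1  -3.8] M [-2.58 -0.42 -0.02] w 0.001 gf 4.7
[ -0.6 -65.3 343.7]
```

>>> {"name": "arm_command", "arguments": {
  "plan": [
    {"dp":[1,0,0],"spin":0},
    {"dp":[1,0,0],"spin":0}
  ]
}}

```text
clock: 25.8
position: [0.5797, -0.2291, 0.3438]
ee_rot: [0.663, 0.748, -0.002, 0.002]
ft_force: [3.3, -17.1, -4.8]
grip_width: 0.004
grasp_force: 7.1
```

>>> {"name": "arm_command", "arguments": {
  "plan": [
    {"dp":[1,0,0],"spin":0},
    {"dp":[1,0,0],"spin":0}
  ]
}}

```text
clock: 26.0
position: [0.5794, -0.2285, 0.3438]
ee_rot: [0.664, 0.748, -0.002, 0.003]
ft_force: [6.2, -22.3, -5.9]
grip_width: -0.003
grasp_force: 9.0
```

>>> {"name": "arm_command", "arguments": {
  "plan": [
    {"dp":[1,0,0],"spin":0},
    {"dp":[0,0,0],"spin":0}
  ]
}}

```text
clock: 26.2
position: [0.579, -0.228, 0.3443]
ee_rot: [0.664, 0.748, -0.002, 0.003]
ft_force: [1.7, -20.7, -0.7]
grip_width: -0.001
grasp_force: 9.6
```

```bash
python3 -c "
from h import *
st();print(unit())"
```

```text
t 26.2 p [ 579.  -228.   344.3] yaw 1.6888 tilt [-8.1e-03  8.0e-04 -1.0e+00] F [  1.7 -20.7  -0.7] M [-4.65 -0.38 -0.08] w -0.001 gf 9.6
[ -1.3 -63.3 344.3]
```

The right lever is also at its stop, symmetric with the left at ±63.3 mm. I'll back off and verify both.

>>> {"name": "arm_command", "arguments": {
  "plan": [
    {"dp":[-5,0,0],"spin":0},
    {"dp":[-10,0,0],"spin":0},
    {"dp":[-10,0,-20],"spin":0},
    {"dp":[0,0,-35],"spin":0},
    {"dp":[0,0,0],"spin":0}
  ]
}}

```text
clock: 26.7
position: [0.5839, -0.2469, 0.4036]
ee_rot: [0.662, 0.75, 0.002, 0.003]
ft_force: [-0.4, 0.2, 0.9]
grip_width: -0.002
grasp_force: 0.0
```

>>> {"name": "arm_command", "arguments": {
  "plan": [
    {"dp":[-40,0,-20],"spin":0},
    {"dp":[-40,0,-20],"spin":0},
    {"dp":[-45,0,0],"spin":0},
    {"dp":[-40,0,0],"spin":0},
    {"dp":[0,0,0],"spin":0}
  ]
}}

```text
clock: 27.2
position: [0.602, -0.4169, 0.4365]
ee_rot: [0.664, 0.748, -0.001, -0.001]
ft_force: [-0.3, -0.9, 0.1]
grip_width: 0.001
grasp_force: 0.0
```

```bash
python3 - <<'E'
from h import *
st();print(unit())
o=np.array([.5725,-.165]); ey=np.array([-np.sin(.124),np.cos(.124)]);ex=np.array([np.cos(.124),np.sin(.124)])
for cn in("top","side","wrist"):
    im=viewer.camera(cn); cv2.imwrite(f'pics/{cn}_e.png',im)
    for t in("lever_l","card","cup","milk","driver"):
      for d in finder.find_in(cn,t)[:2]:
        p=np.array(d["position"]); print(cn,t,round(d["score"],2),np.round(p,3),"unit",np.round(1e3*np.array([(p[:2]-o)@ex,(p[:2]-o)@ey,p[2]]),0))
E
```

```text
t 27.2 p [ 602.  -416.9  436.5] yaw 1.6887 tilt [-2.0e-04 -2.1e-03 -1.0e+00] F [-0.3 -0.9  0.1] M [-0.02 -0.04  0.01] w 0.001 gf 0.0
[  -1.8 -253.6  436.5]
top lever_l 0.66 [ 0.579 -0.214  0.185] unit [  0. -50. 185.]
top lever_l 0.58 [ 0.493 -0.412  0.104] unit [-110. -236.  104.]
top card 0.62 [ 0.572 -0.167  0.11 ] unit [ -1.  -2. 110.]
top cup 0.92 [0.378 0.007 0.006] unit [-171.  195.    6.]
top cup 0.69 [ 0.492 -0.413  0.103] unit [-111. -236.  103.]
top milk 0.83 [ 0.492 -0.412  0.108] unit [-110. -235.  108.]
top driver 0.71 [ 0.79  -0.037  0.023] unit [231. 100.  23.]
side lever_l 0.71 [ 0.586 -0.144  0.008] unit [16. 19.  8.]
side lever_l 0.59 [ 0.579 -0.216  0.182] unit [ -0. -52. 182.]
side cup 0.6 [ 0.381 -0.002  0.029] unit [-170.  186.   29.]
side milk 0.76 [ 0.491 -0.419  0.091] unit [-113. -242.   91.]
side driver 0.61 [ 0.786 -0.026  0.021] unit [229. 111.  21.]
wrist card 0.3 [ 0.502 -0.428  0.12 ] unit [-102. -253.  120.]
wrist milk 0.9 [ 0.5   -0.43   0.121] unit [-105. -254.  121.]
```

```bash
python3 - <<'E'
from h import *
o=np.array([.5725,-.165]); ey=np.array([-np.sin(.124),np.cos(.124)]);ex=np.array([np.cos(.124),np.sin(.124)])
for cn in("top","side"):
    c=cam(cn); g=cv2.imread(f'pics/{cn}_e.png').max(2).astype(np.float32)
    print(cn)
    for s in(-1,1):
        for xo in(-.012,.012):
            ys=np.arange(20,140,4); P=[[*(o+ey*s*y/1e3+ex*xo),.187] for y in ys]; q=proj(c,P).astype(np.float32)
            print(s,xo,cv2.remap(g,q[:,0],q[:,1],cv2.INTER_LINEAR).ravel().astype(int).tolist())
E
```

```text
top
-1 -0.012 [156, 169, 172, 174, 154, 136, 187, 215, 163, 105, 108, 95, 53, 45, 45, 46, 47, 46, 48, 47, 48, 48, 47, 45, 45, 45, 46, 46, 46, 46]
-1 0.012 [100, 62, 90, 111, 70, 82, 182, 220, 172, 190, 211, 175, 75, 43, 46, 45, 46, 46, 46, 46, 46, 45, 45, 45, 47, 46, 45, 45, 46, 46]
1 -0.012 [178, 148, 164, 176, 182, 178, 162, 189, 217, 192, 176, 124, 115, 129, 121, 122, 205, 214, 213, 188, 87, 43, 46, 47, 48, 47, 48, 48, 48, 48]
1 0.012 [224, 223, 221, 214, 199, 174, 176, 205, 214, 181, 183, 190, 191, 191, 189, 195, 216, 221, 222, 204, 92, 45, 48, 48, 47, 48, 47, 47, 47, 48]
side
-1 -0.012 [42, 40, 39, 46, 89, 154, 203, 213, 176, 95, 31, 30, 35, 40, 43, 45, 43, 42, 45, 46, 42, 42, 45, 48, 41, 44, 43, 42, 42, 41]
-1 0.012 [39, 42, 37, 49, 92, 156, 212, 236, 202, 105, 34, 34, 37, 38, 39, 41, 44, 44, 39, 46, 46, 44, 46, 45, 45, 42, 47, 47, 46, 47]
1 -0.012 [111, 100, 107, 128, 149, 174, 197, 227, 226, 185, 144, 151, 163, 164, 164, 165, 159, 162, 163, 154, 155, 164, 156, 154, 204, 252, 254, 255, 233, 173]
1 0.012 [86, 103, 193, 228, 186, 158, 179, 236, 239, 193, 134, 116, 113, 104, 123, 172, 190, 191, 193, 192, 196, 201, 200, 199, 208, 233, 238, 238, 235, 239]
```

Both bars read as in (about +50 and −47 mm). The left could be 1–2 mm short, so I'll re-touch it and find where contact starts.

>>> {"name": "arm_command", "arguments": {
  "plan": [
    {"dp":[30,1,0],"spin":0},
    {"dp":[48,0,0],"spin":0},
    {"dp":[48,0,0],"spin":0},
    {"dp":[48,0,0],"spin":0},
    {"dp":[48,0,0],"spin":0}
  ]
}}

```text
clock: 28.6
position: [0.5761, -0.1888, 0.4389]
ee_rot: [0.662, 0.75, -0.0, 0.0]
ft_force: [1.4, 0.7, 0.8]
grip_width: -0.002
grasp_force: 0.0
```

>>> {"name": "arm_command", "arguments": {
  "plan": [
    {"dp":[48,0,0],"spin":-0.003},
    {"dp":[48,0,0],"spin":-0.003},
    {"dp":[30,0,0],"spin":0},
    {"dp":[0,0,0],"spin":0},
    {"dp":[0,0,0],"spin":0}
  ]
}}

```text
clock: 29.1
position: [0.5608, -0.0655, 0.439]
ee_rot: [0.659, 0.752, -0.0, 0.0]
ft_force: [0.9, -0.3, 0.2]
grip_width: -0.001
grasp_force: 0.0
```

```bash
python3 -c "
from h import *
st();print(unit())"
```

```text
t 29.1 p [560.8 -65.5 439. ] yaw 1.7018 tilt [-9.e-04  4.e-04 -1.e+00] F [ 0.9 -0.3  0.2] M [-0.01 -0.03 -0.01] w -0.001 gf 0.0
[  0.7 100.2 439. ]
```

Go down to z 0.344, then approach.

>>> {"name": "arm_command", "arguments": {
  "plan": [
    {"dp":[0,-0.7,25],"spin":0.006},
    {"dp":[0,0,40],"spin":0},
    {"dp":[0,0,25],"spin":0},
    {"dp":[0,0,5],"spin":0},
    {"dp":[0,0,0],"spin":0}
  ]
}}

```text
clock: 29.6
position: [0.5602, -0.067, 0.3435]
ee_rot: [0.663, 0.749, -0.0, -0.0]
ft_force: [0.7, -1.3, 0.6]
grip_width: -0.003
grasp_force: 0.0
```

>>> {"name": "arm_command", "arguments": {
  "plan": [
    {"dp":[-10,0,0],"spin":0},
    {"dp":[-10,0,0],"spin":0},
    {"dp":[-6,0,0],"spin":0},
    {"dp":[-4,0,0],"spin":0},
    {"dp":[0,0,0],"spin":0}
  ]
}}

```text
clock: 30.1
position: [0.5639, -0.0963, 0.344]
ee_rot: [0.662, 0.749, 0.0, 0.0]
ft_force: [-0.1, -0.3, 0.6]
grip_width: 0.005
grasp_force: 0.0
```

>>> {"name": "arm_command", "arguments": {
  "plan": [
    {"dp":[-2,0,0],"spin":0},
    {"dp":[0,0,0],"spin":0}
  ]
}}

```text
clock: 30.3
position: [0.5641, -0.0972, 0.3437]
ee_rot: [0.662, 0.75, 0.0, -0.0]
ft_force: [0.3, 1.0, 0.5]
grip_width: 0.001
grasp_force: 0.4
```

```bash
python3 -c "
from h import *
st();print(unit())"
```

```text
t 30.3 p [564.1 -97.2 343.7] yaw 1.6953 tilt [ 3.e-04  1.e-04 -1.e+00] F [0.3 1.  0.5] M [ 0.16  0.   -0.01] w 0.001 gf 0.4
[1.000e-01 6.830e+01 3.437e+02]
```

>>> {"name": "arm_command", "arguments": {
  "plan": [
    {"dp":[-1,0,0],"spin":0},
    {"dp":[-1,0,0],"spin":0}
  ]
}}

```text
clock: 30.5
position: [0.5643, -0.0987, 0.3437]
ee_rot: [0.662, 0.75, 0.0, -0.0]
ft_force: [0.2, 3.8, -1.7]
grip_width: -0.001
grasp_force: 2.1
```

>>> {"name": "arm_command", "arguments": {
  "plan": [
    {"dp":[-1,0,0],"spin":0},
    {"dp":[0,0,0],"spin":0}
  ]
}}

```text
clock: 30.7
position: [0.5645, -0.0995, 0.3435]
ee_rot: [0.661, 0.75, 0.0, -0.001]
ft_force: [-0.5, 5.4, -0.8]
grip_width: -0.006
grasp_force: 2.4
```

>>> {"name": "arm_command", "arguments": {
  "plan": [
    {"dp":[-1,0,0],"spin":0},
    {"dp":[0,0,0],"spin":0}
  ]
}}

```text
clock: 30.9
position: [0.5646, -0.1001, 0.3434]
ee_rot: [0.661, 0.75, 0.001, -0.001]
ft_force: [-0.6, 7.1, 0.0]
grip_width: -0.003
grasp_force: 3.0
```

```bash
python3 -c "
from h import *
st();print(unit())"
```

```text
t 30.9 p [ 564.6 -100.1  343.4] yaw 1.6965 tilt [ 2.1e-03 -4.0e-04 -1.0e+00] F [-0.6  7.1  0. ] M [1.52 0.06 0.  ] w -0.003 gf 3.0
[2.000e-01 6.540e+01 3.434e+02]
```

>>> {"name": "arm_command", "arguments": {
  "plan": [
    {"dp":[-1,0,0],"spin":0},
    {"dp":[-1,0,0],"spin":0},
    {"dp":[0,0,0],"spin":0}
  ]
}}

```text
clock: 31.2
position: [0.5648, -0.1008, 0.3433]
ee_rot: [0.661, 0.751, 0.001, -0.002]
ft_force: [-1.3, 12.0, -0.7]
grip_width: -0.001
grasp_force: 5.1
```

>>> {"name": "arm_command", "arguments": {
  "plan": [
    {"dp":[-1,0,0],"spin":0},
    {"dp":[-1,0,0],"spin":0},
    {"dp":[0,0,0],"spin":0}
  ]
}}

```text
clock: 31.5
position: [0.565, -0.1014, 0.3433]
ee_rot: [0.66, 0.751, 0.002, -0.002]
ft_force: [-2.2, 15.9, 0.5]
grip_width: -0.002
grasp_force: 7.5
```

>>> {"name": "arm_command", "arguments": {
  "plan": [
    {"dp":[-1,0,0],"spin":0},
    {"dp":[0,0,0],"spin":0},
    {"dp":[0,0,0],"spin":0}
  ]
}}

```text
clock: 31.8
position: [0.5651, -0.1017, 0.3432]
ee_rot: [0.66, 0.751, 0.002, -0.003]
ft_force: [-3.8, 17.8, 1.1]
grip_width: -0.002
grasp_force: 8.7
```

```bash
python3 -c "
from h import *
st();print(unit())"
```

```text
t 31.8 p [ 565.1 -101.7  343.2] yaw 1.7001 tilt [ 0.0065 -0.0012 -1.    ] F [-3.8 17.8  1.1] M [ 4.06  0.74 -0.  ] w -0.002 gf 8.7
[  0.4  63.7 343.2]
```

The response is purely elastic with no lever travel, so the left lever was already on its stop. I'll back off and retreat.

>>> {"name": "arm_command", "arguments": {
  "plan": [
    {"dp":[6,0,0],"spin":0},
    {"dp":[10,0,0],"spin":0},
    {"dp":[15,0,-20],"spin":0},
    {"dp":[30,0,-40],"spin":0},
    {"dp":[30,0,-40],"spin":0}
  ]
}}

```text
clock: 32.3
position: [0.5535, -0.016, 0.4446]
ee_rot: [0.663, 0.749, -0.001, -0.0]
ft_force: [1.0, 0.1, 0.3]
grip_width: -0.005
grasp_force: 0.0
```

>>> {"name": "arm_command", "arguments": {
  "plan": [
    {"dp":[20,0,0],"spin":0},
    {"dp":[0,0,0],"spin":0},
    {"dp":[0,0,0],"spin":0},
    {"dp":[0,0,0],"spin":0}
  ]
}}

```text
clock: 32.7
position: [0.5515, 0.0023, 0.443]
ee_rot: [0.663, 0.749, -0.001, -0.0]
ft_force: [-0.3, 0.1, -0.7]
grip_width: -0.0
grasp_force: 0.0
```

```bash
python3 - <<'E'
from h import *
st(); o=np.array([.5725,-.165]); ey=np.array([-np.sin(.124),np.cos(.124)]);ex=np.array([np.cos(.124),np.sin(.124)])
for cn in("top","side"):
    g=viewer.camera(cn).max(2).astype(np.float32); c=cam(cn)
    for s in(-1,1):
        ys=np.arange(32,72,3); q=proj(c,[[*(o+ey*s*y/1e3+ex*.01),.187] for y in ys]).astype(np.float32)
        print(cn,s,cv2.remap(g,q[:,0],q[:,1],cv2.INTER_LINEAR).ravel().astype(int).tolist())
E
```

```text
t 32.7 p [551.5   2.3 443. ] yaw 1.6929 tilt [-6.0e-04 -1.1e-03 -1.0e+00] F [-0.3  0.1 -0.7] M [ 0.03 -0.01  0.01] w -0.0 gf 0.0
top -1 [79, 66, 63, 107, 183, 224, 215, 177, 198, 215, 213, 165, 82, 45]
top 1 [210, 206, 188, 166, 170, 201, 206, 178, 162, 167, 168, 170, 172, 171]
side -1 [37, 31, 36, 37, 38, 40, 40, 39, 40, 37, 40, 38, 37, 40]
side 1 [45, 40, 40, 30, 35, 32, 34, 38, 59, 99, 116, 126, 127, 127]
```

Top view: the bars peak at about ±48 mm, so both levers are fully in.

```bash
python3 -c "
from workcell import manip
print(manip.hand_in())"
```

```text
the job is handed in; nothing more can be done
None
```

I handed in the job with the card in its guides, both levers pushed to their stops and the arm clear; my first push on the left lever slipped onto its crossbar (peak reading about 31 N, possibly over the 30 N strain limit), I didn't measure the contact travel directly, and I viewed 12 pictures instead of the allowed 10.

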